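Stack the filled dispensing totes by colour and call the courier

TASK

The two totes standing on the coloured mats are on the wrong colours: swap them so that each stands squarely lengthwise on the mat of its own colour, either way round. Stack every other tote squarely on the tote of its own colour, each turned end for end to the one below (red end over plain end) so that it stands on the ledges and does not nest down onto the medicines. When all of that is done press the green call button fully down, let it come up again, and leave everything else on the bench where it is.

Things in the scene. Friction and masses are not known exactly. Their poses are not given: they have to be found in the camera images.
- blue_mat: blue mat, fixed, 160 (x) by 100 (y) by 3 mm; origin: centre of its underside on the table, so its top is 3 mm higher. A yellow tote stands on it at the start
- yellow_mat: yellow mat, fixed, same size and origin. A blue tote stands on it at the start
- spare_mat: black rubber mat, fixed, 150 by 150 by 2 mm, empty at the start: a free place to set a tote down meanwhile; origin: centre of its underside
- blue_base: the blue stack-nest tote that starts on the yellow mat. 120 (x) by 64 (y) by 64 mm high, 0.1 to 0.25 kg, full of medicine packs; origin: centre of its underside, z up. Its +x end wall is red. Grip it across the 64 mm width by the straight 4 mm walls, which stand from 34 to 64 mm height; below 34 mm the body is narrower (102 by 46 mm over its feet)
- yellow_base: the yellow tote that starts on the blue mat; built like blue_base. All totes: red end over the lower tote's plain end, feet drop 7 mm inside its rim onto ledges (5 mm play each way) and it stands 57 mm above the lower one, origin to origin; red end over red end it nests, only 34 mm above, on the packs
- call (a joint): travel of the green call button: 0 up, 0.006 m fully down; about 6 N when fully down, springs back
- call_top (a point): centre of the top face of the green call button (36 mm across) in its grey housing, 18 mm above the table; it is pressed downward
- call_base: grey round housing of the call button, 52 mm across, 12 mm high, 0.3 kg, standing loose on the table; origin: centre of its underside
- blue_a: loose blue stack-nest tote standing on the table, may be absent; same size and build as blue_base, origin at the centre of its underside, red +x end wall
- blue_a_red_end (a point): middle of the top edge of the red end wall of blue_a (58 mm along +x from its origin, 64 mm up)
- blue_b: loose blue stack-nest tote standing on the table, may be absent; same size and build as blue_base, origin at the centre of its underside, red +x end wall
- blue_b_red_end (a point): middle of the top edge of the red end wall of blue_b (58 mm along +x from its origin, 64 mm up)
- yellow_a: loose yellow stack-nest tote standing on the table, may be absent; same size and build as blue_base, origin at the centre of its underside, red +x end wall
- yellow_a_red_end (a point): middle of the top edge of the red end wall of yellow_a (58 mm along +x from its origin, 64 mm up)
- yellow_b: loose yellow stack-nest tote standing on the table, may be absent; same size and build as blue_base, origin at the centre of its underside, red +x end wall
- yellow_b_red_end (a point): middle of the top edge of the red end wall of yellow_b (58 mm along +x from its origin, 64 mm up)
- pill_bottle: amber pill jar, 48 mm across, 75 mm high, bystander; origin under its centre
- measuring_cup: white plastic cup, 60 mm across, 65 mm high, bystander; origin under its centre
- syrup_bottle: amber bottle, 60 mm across, 100 mm high, bystander; origin under its centre
- ointment_jar: white jar with blue cap, 64 mm across, 60 mm high, bystander; origin under its centre
- spatula: spatula lying at the back, bystander
- carton_1: carton with green band, 60 by 110 by 50 mm, bystander; origin under its centre
- carton_2: carton with red band, 50 by 90 by 80 mm, bystander; origin under its centre
Not all that is in view belongs to the job. What is shaped like the yellow_b but pink is not meant.

How it is judged:
By the outcome, as a careful person would: the job done as asked, in the order asked, and still so for the second after the job is handed in, with the robot touching nothing.
Of blue_a, blue_b, yellow_a, yellow_b only 2 to 4 are there at a start; the rules pass over those that are not, and their reading is None.
At some moment in a run one of call_base may be knocked a few centimetres aside while the robot is not near it.
Once in a run the grip may slacken for a moment while it holds something.
It also fails if it takes over 210 s, if anything falls off the work surface, if the arm or the gripper's body presses on something with over 40 N, if the wrist force passes 120 N, or if a joint passes its speed limit or range.

ROBOT

A 7-joint arm with a two-finger parallel gripper is mounted at the origin on the work surface. World frame = base frame: x ahead of the robot, y to its left, z up, the work surface at z = 0. Lengths are in m, angles in rad, forces in N, time in s.
With the tool pointing down it reaches from about 0.4 to 0.9 m from the base axis. Payload 5.5 kg.
Tool frame: the origin (TCP) lies at the very end of the fingers, on their centre line; the grasp point (between the pads) lies 19 mm behind it; z points along the fingers, y is the direction in which the jaws open and shut (so a half turn about z gives the same grasp; the last joint's range is limited). The gripper opens to 92 mm and grips with 3 to 60 N. Pads are 19 mm wide; open, the fingers measure 130 mm over their backs; the gripper's body (75 mm by 190 mm) begins 47 mm behind the grasp point.
Start: joints at [0.263, 0.501, -0.427, 1.55, 0.221, 1.138, -0.21], TCP at [0.65, 0, 0.227] pointing down, gripper open.
Joint ranges: [-2.88, 2.88], [-0.31, 2.03], [-1.54, 1.56], [0.2, 2.42], [-1.41, 4.55], [0.19, 2.02], [-2.57, 2.57]. Speed limits (rad/s): [2.57, 2.57, 3.14, 3.14, 3.14, 3.14, 3.14].

INTERFACE

Orientations are given as a unit quaternion [x, y, z, w].
In Python, from workcell import robot, camera gives the robot as it stands. The module is installed in compiled form; this text tells all that it offers.
- The arm moves only by the tool carry_out, never from a script. Its argument "plan" is a list of rows, each an object of numbers: "ax", "ay", "az": the turn, a rotation vector about the tool's x, y, z in degrees; "tx", "ty", "tz": the shift along the tool's x, y, z in mm; "claw": the closure, from 0 (fully open) to 1 (shut). A call has 1 to 8 rows; each row is the pose to reach, as a shift and turn from the pose commanded when the call began, along the tool's axes at that moment; what a row does not reach only later rows make up. A row lasts 1/10 s, in which the tool goes at most 50 mm and 8.59 degrees, less where a joint would pass 70% of its speed; a pose out of reach is approached as far as the arm can. A call with a gripper value outside its range is refused whole. The fingers move at their own pace and stop on an object; the grip force is fixed at half the most. Time passes only in rows, so rows that repeat a pose let the fingers close. It gives the time, the measured TCP pose, the force and the opening at its end, in the units of the state.
- robot.get_obs(): the state, without advancing time (a new reading comes with each control period).
- camera(name): name is "scene" or "side" or "wrist"; returns a dict with "image" (384x512x3 uint8, red, green, blue), "mtx" (3x3 intrinsics, pixels), "R" (3x3) and "t" (3): a world point X has camera coordinates R X + t. Camera axes: x right, y down, z forward; pixel columns grow to the right and rows downward; lengths in m; the calibration is good to about 2 mm. A picture is of the moment at which its call begins. There is no depth.
- robot.sign_off(): hands the job in, once; it reports no verdict.
The state is a dict: "clock": time; "joint_positions": joint angles; "joint_velocities": joint speeds; "joint_efforts": joint torques, N m; "tcp_pos": TCP position; "tcp_rot": TCP orientation; "contact_force": force on the tool from outside, world axes, zero at the start; "wrist_torque": the same for the moment, N m; "opening": finger opening in m.
Only numpy, scipy, OpenCV 4.12 (cv2) and the standard library are available. Lean on these libraries where they do the work, as an engineer would, in place of code of your own. Each camera call takes 0.05 s, during which the arm holds its last target. There are 200 camera calls.

## Working session

There is one attempt and no reset: what is moved stays moved. The work goes in short steps, Python scripts to look and compute and a tool call to move; the robot and the scene stay as the last step left them, time stands still between calls to the robot, and variables do not carry over. Pictures are saved under pics/ and viewed, about 12 in all and at most 16, crops included, and the job is handed in when it is done.

Besides the shell and the picture viewer there is one more tool, called after "Request:" as a command line: name --argument value ..., lists and objects as JSON in quotes. carry_out: Moves the arm, as the interface text tells. Its arguments: {"type":"object","properties":{"plan":{"type":"array"}},"required":["plan"]}

```bash
mkdir -p pics
cat > h.py <<'E'
import numpy as np, cv2
from scipy.spatial.transform import Rotation as Rn
from workcell import robot, camera
def snap(name,fn,scale=1,crop=None):
    c=camera(name); np.savez('pics/'+fn+'.npz',**{k:np.array(c[k]) for k in('image','mtx','R','t')})
    im=c['image'][:,:,::-1]
    if crop: im=im[crop[1]:crop[3],crop[0]:crop[2]]
    cv2.imwrite('pics/'+fn+'.png',cv2.resize(im,None,fx=scale,fy=scale,interpolation=cv2.INTER_CUBIC)); return c
def load(fn): return dict(np.load('pics/'+fn+'.npz'))
def px2z(c,u,v,z):
    d=c['R'].T@np.linalg.inv(c['mtx'])@np.array([u,v,1.]); o=-c['R'].T@c['t']
    return o+d*(z-o[2])/d[2]
def proj(c,X):
    p=c['mtx']@(c['R']@np.array(X,float)+c['t']); return p[:2]/p[2]
E
python3 - <<'E'
from h import *
for n in('scene','side','wrist'):
    c=snap(n,n+'0',1.5); print(n,-c['R'].T@c['t'],c['R'][2],c['mtx'][0,0])
o=robot.get_obs(); print(o)
E
```

```text
scene [1.33911488 1.34746345 1.12936558] [-0.42652475 -0.69736267 -0.5759878 ] 499.17474936282105
side [ 0.12048996 -0.93033231  0.66846172] [ 0.34393055  0.79746395 -0.49574492] 376.51050201157886
wrist [0.64929781 0.07591941 0.38313891] [-0.00147447 -0.28385411 -0.95886635] 272.92610690582933
{'clock': 0.15, 'joint_positions': array([ 0.26321105,  0.50165268, -0.42683892,  1.55120836,  0.22081139,
        1.13827039, -0.21030501]), 'joint_velocities': array([-0.00091962, -0.00204589, -0.00191492, -0.00264362, -0.00125831,
       -0.00137709, -0.00010865]), 'joint_efforts': array([-7.47210433e-03, -5.67105460e+01, -5.82536548e+00, -2.79454994e+01,
       -6.86119194e-02,  2.65310478e-02,  1.03786256e-04]), 'tcp_pos': array([ 6.49467580e-01, -3.33820605e-05,  2.25905465e-01]), 'tcp_rot': array([ 7.07093393e-01,  7.07119778e-01, -5.03972066e-04, -5.47086269e-04]), 'contact_force': array([ 1.27401425,  0.0748619 , -0.58778277]), 'wrist_torque': array([-0.03024033,  0.00927544, -0.02324995]), 'opening': 0.09170018263344437}
```

View pics/scene0.png

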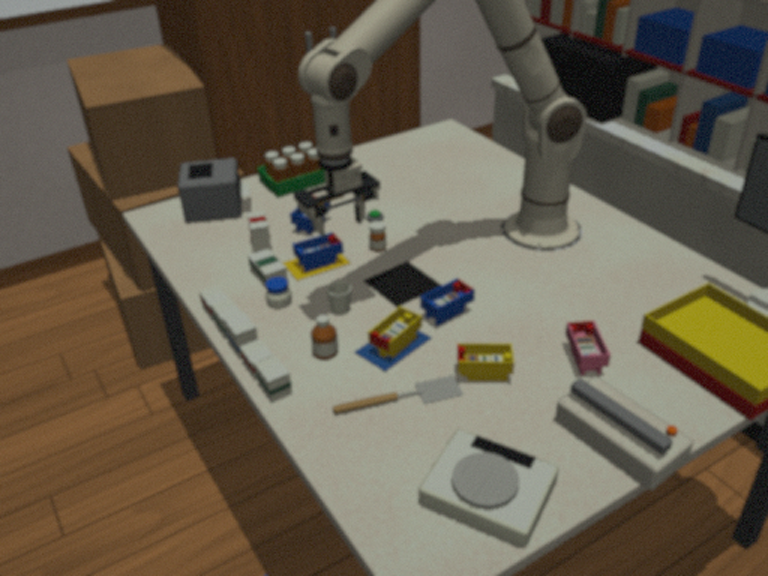

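View pics/side0.png

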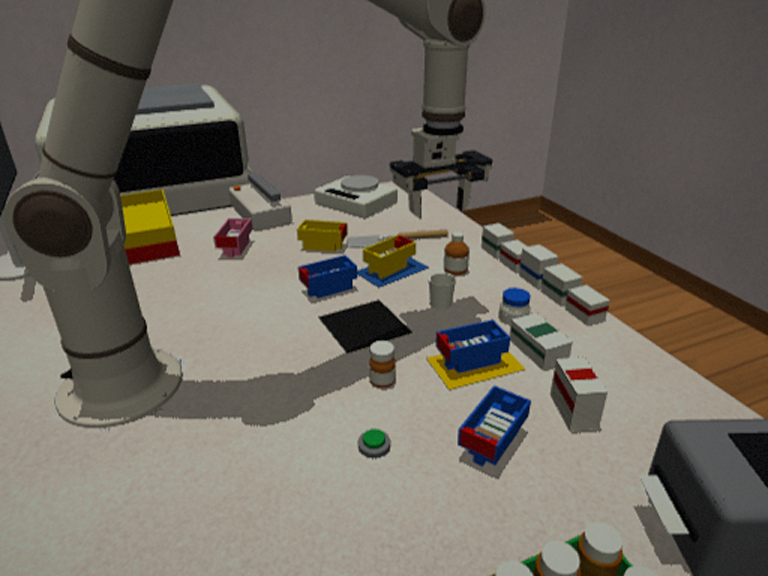

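The side view shows three blue totes: one on the yellow mat at (472,347), one at (328,277) and one at (495,425). There are two yellow ones, on the blue mat at (390,258) and at (322,237). The pink tote at (233,237) isn't meant, and the button is at (375,440). I'll fit tote poses to their silhouettes in several views.

```bash
cat >> h.py <<'E'
from scipy.optimize import minimize
def masks(im):
    hsv=cv2.cvtColor(im,cv2.COLOR_RGB2HSV); H,S,V=cv2.split(hsv)
    ok=(S>110)&(V>35)
    return {'b':ok&(H>105)&(H<130),'y':ok&(H>20)&(H<36)&(S>130),'r':(S>150)&(V>50)&((H<6)|(H>174)),'g':ok&(H>45)&(H<90)}
def blob(c,col,seed,red=True):
    m=masks(c['image']); a=m[col]|(m['r'] if red else False)
    a=cv2.morphologyEx(a.astype(np.uint8),cv2.MORPH_OPEN,np.ones((2,2)))
    k=cv2.dilate(a,np.ones((3,3)))
    n,l=cv2.connectedComponents(k)
    ys,xs=np.nonzero(a); i=np.argmin((xs-seed[0])**2+(ys-seed[1])**2)
    s=(l==l[ys[i],xs[i]])&(a>0)
    ys,xs=np.nonzero(s); P=np.stack([xs,ys],1).astype(np.float32)
    P4=np.concatenate([P+d for d in([-.5,-.5],[.5,-.5],[.5,.5],[-.5,.5])]).astype(np.float32)
    rr=s&m['r']; ry,rx=np.nonzero(rr)
    return cv2.convexHull(P4)[:,0],(rx.mean(),ry.mean()) if len(rx)>5 else None,s
TOTE=np.array([[sx*.06,sy*.032,z] for sx in(-1,1) for sy in(-1,1) for z in(.034,.064)]+[[sx*.051,sy*.023,0] for sx in(-1,1) for sy in(-1,1)])
MAT=np.array([[sx*.08,sy*.05,z] for sx in(-1,1) for sy in(-1,1) for z in(0,.003)])
def hullof(c,model,p):
    X=model@Rn.from_euler('z',p[2]).as_matrix().T+[p[0],p[1],p[3]]
    q=(X@c['R'].T+c['t'])@c['mtx'].T; return cv2.convexHull((q[:,:2]/q[:,2:]).astype(np.float32))[:,0]
def iou(A,B):
    i,_=cv2.intersectConvexConvex(A,B); return i/(cv2.contourArea(A)+cv2.contourArea(B)-i)
def fit(views,model,x0,z=0.,freez=False):
    # views: list of (cam,hull)
    def f(q): 
        p=[q[0],q[1],q[2],q[3]/10 if freez else z]
        return sum(1-iou(h,hullof(c,model,p)) for c,h in views)
    best=None
    for y in(0,.8,1.6,2.4) if len(x0)==2 else (x0[2],):
        s=[x0[0],x0[1],y]+([z*10] if freez else [])
        sim=[s]+[np.array(s)+np.eye(len(s))[i]*(.02,.02,.4,.1)[i] for i in range(len(s))]
        r=minimize(f,s,method='Nelder-Mead',options=dict(initial_simplex=sim,xatol=1e-5,fatol=1e-6,maxiter=500))
        if best is None or r.fun<best.fun: best=r
    return best.x,best.fun/len(views)
E
python3 - <<'E'
from h import *
S=load('side0');C=load('scene0');W=load('wrist0')
T={'bM':('b',(315,231),(212,170)),'b1':('b',(219,185),(298,202)),'b2':('b',(330,283),(203,147)),'yM':('y',(260,173),(265,223)),'y1':('y',(215,158),(323,241))}
vis=[S['image'].copy(),C['image'].copy()]
for k,(col,s,c) in T.items():
    hs,rs,ms=blob(S,col,s); hc,rc,mc=blob(C,col,c)
    vis[0][ms]=255;vis[1][mc]=255
    x0=px2z(S,*s,.04)
    v=[(S,hs)]+([(C,hc)] if k!='b2' else [])
    q,e=fit(v,TOTE,x0[:2]); qz,ez=fit(v,TOTE,q[:3],0.0,True)
    r=px2z(S,*rs,.05)[:2]-q[:2] if rs else [0,0]
    if rs and r@[np.cos(q[2]),np.sin(q[2])]<0: q[2]+=np.pi
    print(k,q[:2].round(4),np.degrees(q[2]).round(1),'err',round(e,3),'free z',(qz[:2]).round(4),(qz[3]/10).round(4),round(ez,3),rs,rc,len(ms.nonzero()[0]))
print('btn',px2z(S,375/1.5,438/1.5,.018), px2z(C,375/1.5,215/1.5,.018))
for n,u,v,z in(('pill',382,385,0),('cup',441,305,0),('syr',457,272,0),('oint',514,318,0),('c1',540,350,.05),('c2',590,425,0),('spare',365,326,.0),('pink',233,240,.03),('pinkpt',0,0,0)): print(n,px2z(S,u/1.5,v/1.5,z).round(3))
cv2.imwrite('pics/m.png',cv2.resize(np.hstack(vis)[:,:,::-1],(800,300)))
E
```

```text
bM [ 0.6205 -0.206 ] 174.5 err 0.118 free z [ 0.6204 -0.2063] 0.0005 0.117 (np.float64(296.19718309859155), np.float64(230.28169014084506)) (np.float64(221.83333333333334), np.float64(159.16666666666666)) 1067
b1 [0.4647 0.1722] 183.2 err 0.345 free z [0.4636 0.1689] -0.0042 0.33 (np.float64(202.7058823529412), np.float64(183.76470588235293)) (np.float64(307.0), np.float64(191.15)) 968
b2 [ 0.5411 -0.4028] 211.0 err 0.055 free z [ 0.5479 -0.3942] -0.0106 0.05 (np.float64(318.7073170731707), np.float64(295.3577235772358)) None 1121
yM [0.6314 0.2022] 17.3 err 0.12 free z [0.6318 0.2031] -0.0005 0.119 (np.float64(267.7894736842105), np.float64(161.0)) (np.float64(252.2051282051282), np.float64(227.02564102564102)) 618
y1 [0.5211 0.3965] -37.8 err 0.153 free z [0.5231 0.3985] -0.0062 0.112 None (np.float64(307.2857142857143), np.float64(234.57142857142858)) 531
btn [ 0.3674716 -0.3288659  0.018    ] [ 0.36876382 -0.31421462  0.018     ]
pill [ 0.438 -0.197  0.   ]
cup [ 0.668 -0.     0.   ]
syr [0.779 0.118 0.   ]
oint [ 0.785 -0.112  0.   ]
c1 [ 0.716 -0.281  0.05 ]
c2 [ 0.709 -0.431  0.   ]
spare [ 0.482 -0.007  0.   ]
pink [0.301 0.473 0.03 ]
pinkpt [-2.009 15.355  0.   ]
```

View pics/wrist0.png

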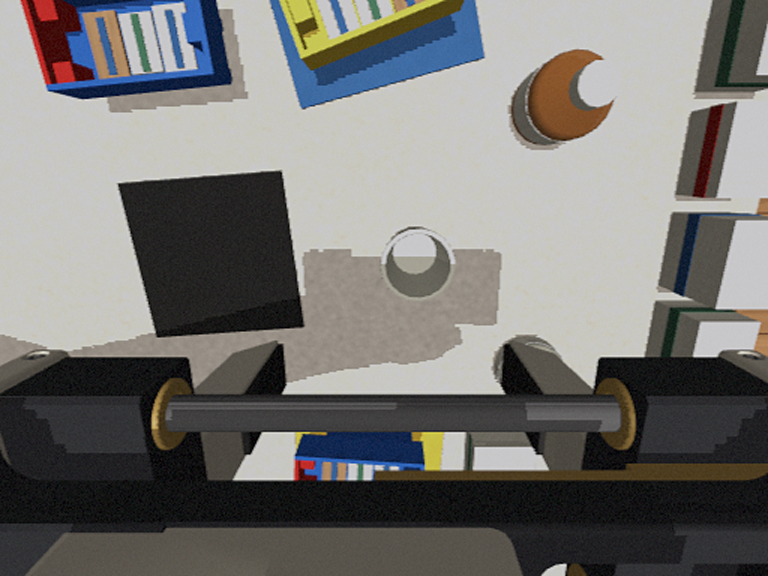

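The wrist image is sharp: blue tote with red end at (45,40), yellow tote on the blue mat at (380,20), spare mat at (210,255), cup at (418,262). I'll take wrist views of both halves.

Request:
carry_out --plan '[{"tx":100,"ty":-100,"tz":-80},{"tx":100,"ty":-100,"tz":-80},{"tx":100,"ty":-100,"tz":-80},{"tx":100,"ty":-100,"tz":-80},{"tx":100,"ty":-100,"tz":-80},{"tx":100,"ty":-100,"tz":-80}]'

```text
invalid input at $.plan[0]: expected keys ax, ay, az, tx, ty, tz, claw
```

Run:
```python
from h import *
c=snap('wrist','w1',1.5); print(robot.get_obs()['tcp_pos'])
```

```text
[ 6.49585657e-01 -2.33113375e-05  2.26054866e-01]
```

Request:
carry_out --plan '[{"tx":-350},{"tx":-350},{"tx":-350},{"tx":-350},{"tx":-350},{"tx":-350},{"tx":-350},{"tx":-350}]'

```text
invalid input at $.plan[0]: expected keys ax, ay, az, tx, ty, tz, claw
```

Request:
carry_out --plan '[{"tx":-250},{"tx":-250},{"tx":-250},{"tx":-250},{"tx":-250},{"tx":-250},{"tx":-250},{"tx":-250}]'

```text
invalid input at $.plan[0]: expected keys ax, ay, az, tx, ty, tz, claw
```

Run:
```python
from h import *
c=snap('wrist','w2',1.5); print(robot.get_obs()['tcp_pos'],robot.get_obs()['tcp_rot'])
a=cv2.imread('pics/w1.png');b=cv2.imread('pics/w2.png')
cv2.imwrite('pics/w12.png',cv2.resize(np.vstack([a[:400],b[:400]]),(576,600)))
```

```text
[ 6.49676157e-01 -3.07860763e-05  2.26213904e-01] [ 7.07105327e-01  7.07108088e-01 -3.12979560e-04 -3.31263276e-04]
```

View pics/w12.png

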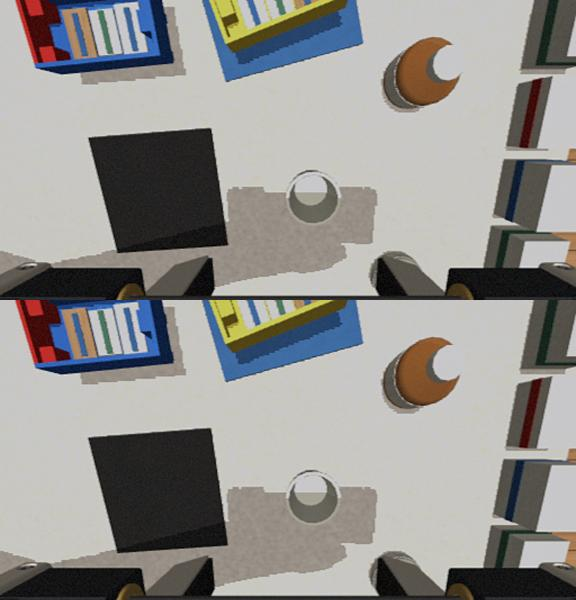

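All seven keys are required. Both views show the same thing because the arm did not move.

Request:
carry_out --plan '[{"ax":0,"ay":0,"az":0,"tx":100,"ty":-100,"tz":-80,"claw":0},{"ax":0,"ay":0,"az":0,"tx":100,"ty":-100,"tz":-80,"claw":0},{"ax":0,"ay":0,"az":0,"tx":100,"ty":-100,"tz":-80,"claw":0},{"ax":0,"ay":0,"az":0,"tx":100,"ty":-100,"tz":-80,"claw":0},{"ax":0,"ay":0,"az":0,"tx":100,"ty":-100,"tz":-80,"claw":0},{"ax":0,"ay":0,"az":0,"tx":100,"ty":-100,"tz":-80,"claw":0}]'

```text
clock: 0.85
tcp_pos: [0.5505, 0.0985, 0.3062]
tcp_rot: [0.708, 0.707, -0.0, 0.0]
contact_force: [-0.2, -0.7, -0.2]
opening: 0.0916
```

Run:
```python
from h import *
c=snap('wrist','w1',1.5); print(robot.get_obs()['tcp_pos'])
```

```text
[0.55055566 0.09790497 0.30563866]
```

Request:
carry_out --plan '[{"ax":0,"ay":0,"az":0,"tx":-350,"ty":0,"tz":0,"claw":0},{"ax":0,"ay":0,"az":0,"tx":-350,"ty":0,"tz":0,"claw":0},{"ax":0,"ay":0,"az":0,"tx":-350,"ty":0,"tz":0,"claw":0},{"ax":0,"ay":0,"az":0,"tx":-350,"ty":0,"tz":0,"claw":0},{"ax":0,"ay":0,"az":0,"tx":-350,"ty":0,"tz":0,"claw":0},{"ax":0,"ay":0,"az":0,"tx":-350,"ty":0,"tz":0,"claw":0},{"ax":0,"ay":0,"az":0,"tx":-350,"ty":0,"tz":0,"claw":0},{"ax":0,"ay":0,"az":0,"tx":-350,"ty":0,"tz":0,"claw":0}]'

```text
clock: 1.7
tcp_pos: [0.5465, -0.2626, 0.304]
tcp_rot: [0.713, 0.701, -0.003, -0.0]
contact_force: [0.2, 0.9, -0.9]
opening: 0.0918
```

Request:
carry_out --plan '[{"ax":0,"ay":0,"az":0,"tx":-250,"ty":0,"tz":0,"claw":0},{"ax":0,"ay":0,"az":0,"tx":-250,"ty":0,"tz":0,"claw":0},{"ax":0,"ay":0,"az":0,"tx":-250,"ty":0,"tz":0,"claw":0},{"ax":0,"ay":0,"az":0,"tx":-250,"ty":0,"tz":0,"claw":0},{"ax":0,"ay":0,"az":0,"tx":-250,"ty":0,"tz":0,"claw":0},{"ax":0,"ay":0,"az":0,"tx":-250,"ty":0,"tz":0,"claw":0},{"ax":0,"ay":0,"az":0,"tx":-250,"ty":0,"tz":0,"claw":0},{"ax":0,"ay":0,"az":0,"tx":-250,"ty":0,"tz":0,"claw":0}]'

```text
clock: 2.5
tcp_pos: [0.5498, -0.4994, 0.305]
tcp_rot: [0.707, 0.707, 0.0, -0.001]
contact_force: [-0.5, 1.0, 1.1]
opening: 0.092
```

Run:
```python
from h import *
c=snap('wrist','w2',1.5); print(robot.get_obs()['tcp_pos'],robot.get_obs()['tcp_rot'],robot.get_obs()['joint_positions'].round(2))
a=cv2.imread('pics/w1.png');b=cv2.imread('pics/w2.png')
cv2.imwrite('pics/w12.png',cv2.resize(np.vstack([a[:400],b[:400]]),(576,600)))
```

```text
[ 0.55043825 -0.49872839  0.30587789] [ 7.06670304e-01  7.07542526e-01  3.81505934e-04 -7.13824082e-04] [ 0.83  0.6  -0.22  1.18  0.13  1.37  0.62]
```

View pics/w12.png

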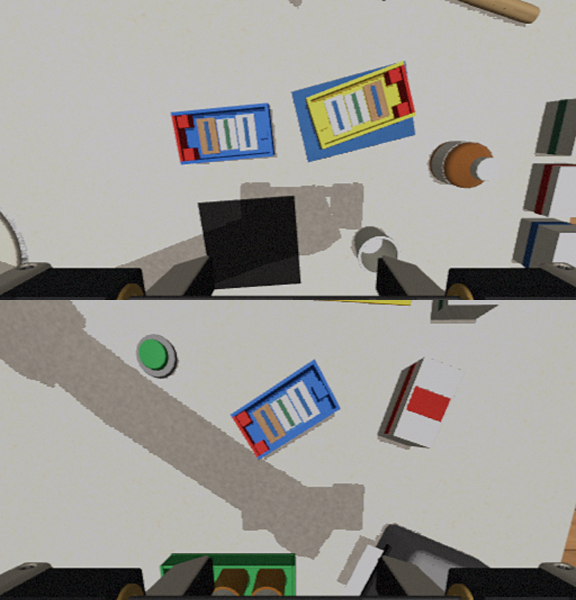

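The top half (w1) shows the loose blue tote at (222,133), the yellow tote on the blue mat at (360,105), and the spare mat. The bottom half (w2) shows the second loose blue tote at (287,408) and the button at (155,355). Two more views are needed, of the yellow mat and of the loose yellow tote.

Request:
carry_out --plan '[{"ax":0,"ay":0,"az":0,"tx":130,"ty":30,"tz":0,"claw":0},{"ax":0,"ay":0,"az":0,"tx":130,"ty":30,"tz":0,"claw":0},{"ax":0,"ay":0,"az":0,"tx":130,"ty":30,"tz":0,"claw":0},{"ax":0,"ay":0,"az":0,"tx":130,"ty":30,"tz":0,"claw":0},{"ax":0,"ay":0,"az":0,"tx":130,"ty":30,"tz":0,"claw":0},{"ax":0,"ay":0,"az":0,"tx":130,"ty":30,"tz":0,"claw":0}]'

```text
clock: 3.15
tcp_pos: [0.5795, -0.3709, 0.3071]
tcp_rot: [0.707, 0.707, -0.001, 0.001]
contact_force: [0.6, -0.8, -0.6]
opening: 0.0916
```

Run:
```python
from h import *
c=snap('wrist','w3',1.5); print(robot.get_obs()['tcp_pos'])
```

```text
[ 0.57922733 -0.37147975  0.30689258]
```

Request:
carry_out --plan '[{"ax":0,"ay":0,"az":0,"tx":350,"ty":-30,"tz":0,"claw":0},{"ax":0,"ay":0,"az":0,"tx":350,"ty":-30,"tz":0,"claw":0},{"ax":0,"ay":0,"az":0,"tx":350,"ty":-30,"tz":0,"claw":0},{"ax":0,"ay":0,"az":0,"tx":350,"ty":-30,"tz":0,"claw":0},{"ax":0,"ay":0,"az":0,"tx":350,"ty":-30,"tz":0,"claw":0},{"ax":0,"ay":0,"az":0,"tx":350,"ty":-30,"tz":0,"claw":0},{"ax":0,"ay":0,"az":0,"tx":350,"ty":-30,"tz":0,"claw":0},{"ax":0,"ay":0,"az":0,"tx":350,"ty":-30,"tz":0,"claw":0}]'

```text
clock: 4.0
tcp_pos: [0.5495, -0.012, 0.3075]
tcp_rot: [0.704, 0.71, 0.002, -0.001]
contact_force: [0.1, -0.6, 0.2]
opening: 0.0918
```

Request:
carry_out --plan '[{"ax":0,"ay":0,"az":0,"tx":180,"ty":-50,"tz":0,"claw":0},{"ax":0,"ay":0,"az":0,"tx":180,"ty":-50,"tz":0,"claw":0},{"ax":0,"ay":0,"az":0,"tx":180,"ty":-50,"tz":0,"claw":0},{"ax":0,"ay":0,"az":0,"tx":180,"ty":-50,"tz":0,"claw":0},{"ax":0,"ay":0,"az":0,"tx":180,"ty":-50,"tz":0,"claw":0},{"ax":0,"ay":0,"az":0,"tx":180,"ty":-50,"tz":0,"claw":0},{"ax":0,"ay":0,"az":0,"tx":180,"ty":-50,"tz":0,"claw":0}]'

```text
clock: 4.7
tcp_pos: [0.5009, 0.1577, 0.3065]
tcp_rot: [0.708, 0.706, -0.0, 0.0]
contact_force: [0.7, -0.6, -0.6]
opening: 0.0919
```

Run:
```python
from h import *
c=snap('wrist','w4',1.5); print(robot.get_obs()['tcp_pos'],robot.get_obs()['tcp_rot'])
a=cv2.imread('pics/w3.png');b=cv2.imread('pics/w4.png')
cv2.imwrite('pics/w34.png',cv2.resize(np.vstack([a[:400],b[:400]]),(576,600)))
```

```text
[0.5009115  0.15758997 0.30651555] [ 7.08466718e-01  7.05744125e-01 -3.07590933e-04  2.12169438e-04]
```

View pics/w34.png

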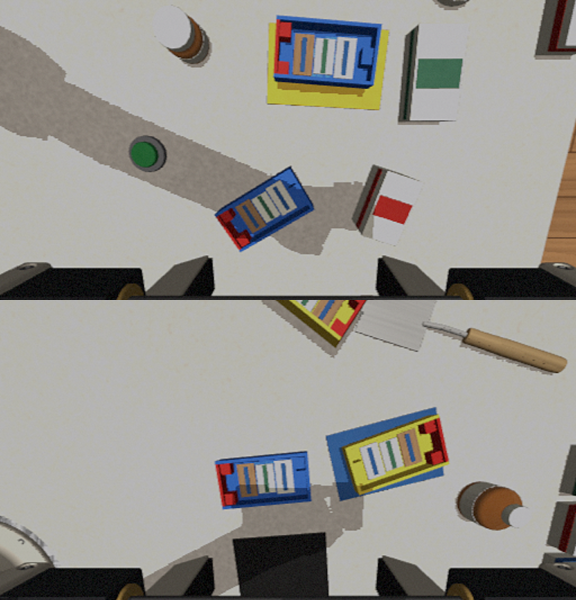

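w3 shows the blue tote on the yellow mat at (327,50), and w4 shows the loose yellow tote cut off at (325,315) beside the spatula blade. One more view is needed for that tote, then I'll fit everything.

Request:
carry_out --plan '[{"ax":0,"ay":0,"az":0,"tx":120,"ty":0,"tz":0,"claw":0},{"ax":0,"ay":0,"az":0,"tx":120,"ty":0,"tz":0,"claw":0},{"ax":0,"ay":0,"az":0,"tx":120,"ty":0,"tz":0,"claw":0},{"ax":0,"ay":0,"az":0,"tx":120,"ty":0,"tz":0,"claw":0},{"ax":0,"ay":0,"az":0,"tx":120,"ty":0,"tz":0,"claw":0}]'

```text
clock: 5.25
tcp_pos: [0.5008, 0.2784, 0.3062]
tcp_rot: [0.708, 0.706, -0.001, 0.0]
contact_force: [-0.8, 0.1, -0.1]
opening: 0.0917
```

```bash
cat >> h.py <<'E'
def tote(views,x0,z=0.,verbose=None):
    # views: (cam, colour, seed)
    v=[];red=None
    for c,col,s in views:
        h,r,m=blob(c,col,s); v.append((c,h)); red=red if r is None else (c,r)
    q,e=fit(v,TOTE,x0,z); q=q.copy()
    d=px2z(red[0],*red[1],z+.055)[:2]-q[:2]
    if d@[np.cos(q[2]),np.sin(q[2])]<0: q[2]+=np.pi
    q[2]=(q[2]+np.pi)%(2*np.pi)-np.pi
    each=[fit([w],TOTE,q,z) for w in v]; fz=fit(v,TOTE,q,z,True)
    if verbose: print(verbose,(q[:2]*1e3).round(1),np.degrees(q[2]).round(1),'err',round(e,3),'each',[((a[:2]*1e3).round(1),round(b,3)) for a,b in each],'z free',(fz[0][3]*100).round(1))
    return q
def blobU(c,seed,cols=('b','y','r')):
    m=masks(c['image']); a=np.any([m[k] for k in cols],0).astype(np.uint8)
    a=cv2.morphologyEx(a,cv2.MORPH_OPEN,np.ones((2,2))); k=cv2.dilate(a,np.ones((3,3))); n,l=cv2.connectedComponents(k)
    ys,xs=np.nonzero(a); i=np.argmin((xs-seed[0])**2+(ys-seed[1])**2)
    ys,xs=np.nonzero((l==l[ys[i],xs[i]])&(a>0)); P=np.stack([xs,ys],1)
    return cv2.convexHull(np.concatenate([P+d for d in([-.5,-.5],[.5,-.5],[.5,.5],[-.5,.5])]).astype(np.float32))[:,0]
def mat(views,tq,name=''):
    def f(q):
        s=0
        for c,h in views:
            H=cv2.convexHull(np.concatenate([hullof(c,MAT,[*q,0]),hullof(c,TOTE,[*tq[:3],.003])]))[:,0]
            s+=1-iou(h,H)
        return s
    s=np.array(tq[:3]); r=minimize(f,s,method='Nelder-Mead',options=dict(initial_simplex=[s,s+[.01,0,0],s+[0,.01,0],s+[0,0,.1]],xatol=1e-5,fatol=1e-6))
    print('mat',name,(r.x[:2]*1e3).round(1),np.degrees(r.x[2]).round(1),round(r.fun/len(views),3)); return r.x
E
python3 - <<'E'
from h import *
c=snap('wrist','w5',1.5); print(robot.get_obs()['tcp_pos'])
w={i:load('w%d'%i) for i in range(1,6)}
k=512/576
s=lambda u,v:(u*k,v*k)
# predicted seeds by projection of rough position
R={'bM':(.62,-.206),'b1':(.465,.172),'b2':(.541,-.403),'yM':(.631,.202),'y1':(.52,.40)}
def sd(i,p): return proj(w[i],[*p,.05])
bM=tote([(w[3],'b',sd(3,R['bM']))],R['bM'],.003,'bM')
b1=tote([(w[i],'b',sd(i,R['b1'])) for i in(1,4)],R['b1'],0,'b1')
b2=tote([(w[i],'b',sd(i,R['b2'])) for i in(2,3)],R['b2'],0,'b2')
yM=tote([(w[i],'y',sd(i,R['yM'])) for i in(1,4)],R['yM'],.003,'yM')
y1=tote([(w[5],'y',sd(5,R['y1']))],R['y1'],0,'y1')
mat([(w[3],blobU(w[3],sd(3,R['bM'])))],bM,'yellow')
mat([(w[i],blobU(w[i],sd(i,R['yM']))) for i in(1,4)],yM,'blue')
for i in(2,3):
    m=masks(w[i]['image'])['g']; n,l,st,ce=cv2.connectedComponentsWithStats(m.astype(np.uint8))
    for j in range(1,n):
        if 150<st[j,4]<1500: print('green',i,ce[j],st[j,4],px2z(w[i],*ce[j],.018).round(4))
# black mat w1
m=(w[1]['image'].max(2)<50).astype(np.uint8); n,l,st,ce=cv2.connectedComponentsWithStats(m); j=l[int(242*k),int(250*k)]; print('spare',px2z(w[1],*ce[j],.002),st[j])
E
```

```text
[0.50100802 0.27755333 0.30627874]Traceback (most recent call last):
  File "<stdin>", line 9, in <module>
  File "h.py", line 56, in tote
    d=px2z(red[0],*red[1],z+.055)[:2]-q[:2]
           ~~~^^^
TypeError: 'NoneType' object is not subscriptable
```

Run:
```python
from h import *
w=load('w3'); k=512/576
hsv=cv2.cvtColor(w['image'],cv2.COLOR_RGB2HSV)
print(proj(w,[.62,-.206,.05]),(327*k,50*k))
for n,u,v in(('bluewall',325,82),('bluerim',330,18),('bluein',368,70),('red',284,40),('yellow',330,97),('b2wall',300,210),('green',143,155)): print(n,hsv[int(v*k),int(u*k)],w['image'][int(v*k),int(u*k)])
w=load('w1');hsv=cv2.cvtColor(w['image'],cv2.COLOR_RGB2HSV)
for n,u,v in(('bluemat',310,150),('b1wall',230,158),('b1rim',230,108),('yrim',320,115),('ywall',370,132),('red',405,100)): print(n,hsv[int(v*k),int(u*k)],w['image'][int(v*k),int(u*k)])
m=masks(load('w3')['image']); v=np.zeros((384,512,3),np.uint8); v[m['b']]=[255,0,0];v[m['y']]=[0,255,255];v[m['r']]=[0,0,255];v[m['g']]=[0,255,0]
cv2.imwrite('pics/m3.png',v)
```

```text
[291.92328588  48.40796547] (290.66666666666663, 44.44444444444444)
bluewall [110 197  88] [20 43 88]
bluerim [ 23  16 187] [187 184 175]
bluein [110 240  52] [ 3 20 52]
red [179 180  58] [58 17 18]
yellow [ 29 167 182] [182 179  63]
b2wall [111 190  78] [20 38 78]
green [ 67 150  97] [40 97 54]
bluemat [107 164 154] [ 55  99 154]
b1wall [108 175 185] [ 58 107 185]
b1rim [109 173 190] [ 61 110 190]
yrim [ 30 149 190] [190 189  79]
ywall [ 34 112 143] [135 143  80]
red [  1 242  59] [59  4  3]
```

View pics/m3.png

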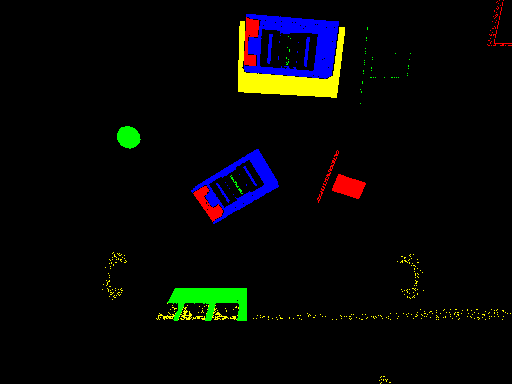

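```bash
python3 - <<'E'
s=open('h.py').read()
s=s.replace("&(H<36)&(S>130)","&(H<38)").replace("ok=(S>110)&(V>35)","ok=(S>95)&(V>35)")
s=s.replace("i=np.argmin((xs-seed[0])**2+(ys-seed[1])**2)","near=np.nonzero((xs-seed[0])**2+(ys-seed[1])**2<30**2)[0]; ids=np.unique(l[ys[near],xs[near]]); i=near[l[ys[near],xs[near]]==max(ids,key=lambda t:(l==t).sum())][0]")
open('h.py','w').write(s)
E
cat > meas.py <<'E'
from h import *
w={i:load('w%d'%i) for i in range(1,6)}
k=512/576
R={'bM':(.62,-.206),'b1':(.465,.172),'b2':(.541,-.403),'yM':(.631,.202),'y1':(.52,.40)}
def sd(i,p): return proj(w[i],[*p,.05])
bM=tote([(w[3],'b',sd(3,R['bM']))],R['bM'],.003,'bM')
b1=tote([(w[i],'b',sd(i,R['b1'])) for i in(1,4)],R['b1'],0,'b1')
b2=tote([(w[i],'b',sd(i,R['b2'])) for i in(2,3)],R['b2'],0,'b2')
yM=tote([(w[i],'y',sd(i,R['yM'])) for i in(1,4)],R['yM'],.003,'yM')
y1=tote([(w[5],'y',sd(5,R['y1']))],R['y1'],0,'y1')
mat([(w[3],blobU(w[3],sd(3,R['bM'])))],bM,'yellow')
mat([(w[i],blobU(w[i],sd(i,R['yM']))) for i in(1,4)],yM,'blue')
for i in(2,3):
    m=masks(w[i]['image'])['g']; n,l,st,ce=cv2.connectedComponentsWithStats(m.astype(np.uint8))
    for j in range(1,n):
        if 250<st[j,4]<1000: print('green',i,ce[j],st[j,4],px2z(w[i],*ce[j],.018).round(4))
m=(w[1]['image'].max(2)<60).astype(np.uint8); n,l,st,ce=cv2.connectedComponentsWithStats(m); j=l[int(242*k),int(250*k)]; print('spare',px2z(w[1],*ce[j],.002),st[j])
E
python3 meas.py
```

```text
bM [ 616.9 -206.6] 176.0 err 0.019 each [(array([ 616.9, -206.6]), np.float64(0.019))] z free 2.8
b1 [461.4 169.4] -174.8 err 0.015 each [(array([461.3, 169.6]), np.float64(0.018)), (array([461.5, 169.3]), np.float64(0.01))] z free 1.1
b2 [ 538.8 -400.7] -149.1 err 0.028 each [(array([ 538.3, -399.8]), np.float64(0.031)), (array([ 538.8, -401.1]), np.float64(0.022))] z free 4.2
yM [631.9 202.3] 19.3 err 0.025 each [(array([631.8, 202.6]), np.float64(0.027)), (array([631.9, 202.2]), np.float64(0.022))] z free 6.6
y1 [522.8 394.6] -34.8 err 0.026 each [(array([522.8, 394.6]), np.float64(0.026))] z free 3.0
mat yellow [ 623.1 -213.8] 177.0 0.007
mat blue [635.8 197.1] 14.0 0.014
green 2 [136.01296296  48.12407407] 540 [ 0.3648 -0.3266  0.018 ]
green 3 [389.83957219  64.61764706] 748 [ 0.7697 -0.2208  0.018 ]
green 3 [127.98564593 136.79665072] 418 [ 0.3648 -0.3261  0.018 ]
spare [ 0.54487189 -0.17260161  0.002     ] [    0   174   512   210 50676]
```

The fits agree to about 1 mm between views, and the free-height check gives z of 1–7 mm against the expected 0 or 3. Present are blue_base, yellow_base, two loose blue totes (b1, b2) and one loose yellow tote (y1). Next I'll work out the move deltas.

```bash
cat >> h.py <<'E'
def d(x,y,z,psi,frm=None):
    o=robot.get_obs(); M=Rn.from_quat(o['tcp_rot']).as_matrix(); p=o['tcp_pos'] if frm is None else np.array(frm[:3])
    a=np.arctan2(M[1,0],M[0,0]) if frm is None else np.radians(frm[3])
    e=np.array([x,y,z])-p; c,s=np.cos(a),np.sin(a)
    dp=(psi-np.degrees(a)+180)%360-180
    print('from',p.round(4),'psi',np.degrees(a).round(1),'-> tx %.1f ty %.1f tz %.1f az %.1f'%(1e3*(c*e[0]+s*e[1]),1e3*(s*e[0]-c*e[1]),-1e3*e[2],-dp),'tilt',M[2].round(3),'F',o['contact_force'].round(1),'open',round(o['opening'],4),'j',o['joint_positions'].round(2),'t',round(o['clock'],2))
E
python3 - <<'E'
from h import *
k=512/576; w1=load('w1');w2=load('w2')
cs=np.array([px2z(w1,u*k,v*k,.002) for u,v in((199,203),(294,196),(300,283),(212,290))]); print(cs.round(3),cs.mean(0))
for u,v in((162,556),(295,554),(340,578),(385,525)): print(px2z(w2,u*k,(v-300)*k,.03).round(3))
d(.632,.202,.2,19.3)
E
```

```text
[[ 0.403  0.068  0.002]
 [ 0.549  0.079  0.002]
 [ 0.559 -0.068  0.002]
 [ 0.411 -0.081  0.002]] [ 4.80647606e-01 -3.61561034e-04  2.00000000e-03]
[ 0.348 -0.604  0.03 ]
[ 0.55  -0.601  0.03 ]
[ 0.619 -0.641  0.03 ]
[ 0.682 -0.555  0.03 ]
from [0.501  0.2776 0.3063] psi 89.8 -> tx -75.1 ty 131.2 tz 106.3 az 70.5 tilt [-0.001 -0.    -1.   ] F [ 1.1 -0.2 -0. ] open 0.0919 j [-0.08  0.31 -0.59  1.65  0.18  1.24 -0.71] t 5.3
```

Request:
carry_out --plan '[{"ax":0,"ay":0,"az":70.5,"tx":-75,"ty":131,"tz":106,"claw":0},{"ax":0,"ay":0,"az":70.5,"tx":-75,"ty":131,"tz":106,"claw":0},{"ax":0,"ay":0,"az":70.5,"tx":-75,"ty":131,"tz":106,"claw":0},{"ax":0,"ay":0,"az":70.5,"tx":-75,"ty":131,"tz":106,"claw":0},{"ax":0,"ay":0,"az":70.5,"tx":-75,"ty":131,"tz":106,"claw":0},{"ax":0,"ay":0,"az":70.5,"tx":-75,"ty":131,"tz":106,"claw":0},{"ax":0,"ay":0,"az":70.5,"tx":-75,"ty":131,"tz":106,"claw":0},{"ax":0,"ay":0,"az":70.5,"tx":-75,"ty":131,"tz":106,"claw":0}]'

```text
clock: 6.1
tcp_pos: [0.6317, 0.2015, 0.2006]
tcp_rot: [0.984, 0.179, -0.0, 0.001]
contact_force: [0.3, -0.7, -0.5]
opening: 0.0922
```

Request:
carry_out --plan '[{"ax":0,"ay":0,"az":2,"tx":0,"ty":0,"tz":0,"claw":0},{"ax":0,"ay":0,"az":2,"tx":0,"ty":0,"tz":0,"claw":0}]'

```text
clock: 6.3
tcp_pos: [0.6316, 0.202, 0.2008]
tcp_rot: [0.986, 0.165, 0.0, 0.001]
contact_force: [-0.6, -0.2, -0.3]
opening: 0.0917
```

Run:
```python
from h import *
d(.632,.202,.033,19.3)
```

```text
from [0.6316 0.202  0.2008] psi 19.0 -> tx 0.4 ty 0.1 tz 167.8 az -0.3 tilt [-0.     0.002 -1.   ] F [-0.6 -0.2 -0.3] open 0.0917 j [-0.17  0.53 -0.25  1.54  0.14  1.09 -1.7 ] t 6.3
```

Request:
carry_out --plan '[{"ax":0,"ay":0,"az":0,"tx":0,"ty":0,"tz":150,"claw":0},{"ax":0,"ay":0,"az":0,"tx":0,"ty":0,"tz":150,"claw":0},{"ax":0,"ay":0,"az":0,"tx":0,"ty":0,"tz":150,"claw":0},{"ax":0,"ay":0,"az":0,"tx":0,"ty":0,"tz":168,"claw":0},{"ax":0,"ay":0,"az":0,"tx":0,"ty":0,"tz":168,"claw":0}]'

```text
clock: 6.8
tcp_pos: [0.6287, 0.2028, 0.0296]
tcp_rot: [0.986, 0.167, -0.003, 0.001]
contact_force: [0.1, -0.1, 0.0]
opening: 0.0918
```

Request:
carry_out --plan '[{"ax":0,"ay":0,"az":0,"tx":0,"ty":0,"tz":0,"claw":1},{"ax":0,"ay":0,"az":0,"tx":0,"ty":0,"tz":0,"claw":1},{"ax":0,"ay":0,"az":0,"tx":0,"ty":0,"tz":0,"claw":1},{"ax":0,"ay":0,"az":0,"tx":0,"ty":0,"tz":0,"claw":1},{"ax":0,"ay":0,"az":0,"tx":0,"ty":0,"tz":0,"claw":1},{"ax":0,"ay":0,"az":0,"tx":0,"ty":0,"tz":0,"claw":1}]'

```text
clock: 7.4
tcp_pos: [0.6323, 0.2054, 0.0348]
tcp_rot: [0.986, 0.167, 0.001, -0.0]
contact_force: [-0.8, 0.5, 6.4]
opening: 0.0639
```

Run:
```python
from h import *
d(.481,0,.2,94)
```

```text
from [0.6323 0.2054 0.0348] psi 19.2 -> tx -210.6 ty 144.0 tz -165.2 az -74.8 tilt [ 0.003  0.    -1.   ] F [-0.8  0.5  6.4] open 0.0639 j [-0.2   0.72 -0.22  1.64  0.2   0.8  -1.74] t 7.4
```

Request:
carry_out --plan '[{"ax":0,"ay":0,"az":0,"tx":0,"ty":0,"tz":-30,"claw":1},{"ax":0,"ay":0,"az":0,"tx":0,"ty":0,"tz":-70,"claw":1},{"ax":0,"ay":0,"az":0,"tx":0,"ty":0,"tz":-120,"claw":1},{"ax":0,"ay":0,"az":-8,"tx":0,"ty":0,"tz":-165,"claw":1},{"ax":0,"ay":0,"az":-16,"tx":-35,"ty":24,"tz":-165,"claw":1},{"ax":0,"ay":0,"az":-24,"tx":-70,"ty":48,"tz":-165,"claw":1},{"ax":0,"ay":0,"az":-32,"tx":-105,"ty":72,"tz":-165,"claw":1},{"ax":0,"ay":0,"az":-40,"tx":-140,"ty":96,"tz":-165,"claw":1}]'

```text
clock: 8.2
tcp_pos: [0.529, 0.067, 0.1978]
tcp_rot: [0.868, 0.497, -0.0, 0.0]
contact_force: [1.2, -0.2, -1.2]
opening: 0.064
```

Run:
```python
from h import *
d(.481,0,.2,94)
```

```text
from [0.529  0.067  0.1978] psi 59.6 -> tx -82.0 ty -7.5 tz -2.2 az -34.4 tilt [-0.  0. -1.] F [ 1.2 -0.2 -1.2] open 0.064 j [ 0.16  0.32 -0.41  1.87  0.15  0.98 -0.84] t 8.2
```

Request:
carry_out --plan '[{"ax":0,"ay":0,"az":-8,"tx":-40,"ty":-4,"tz":0,"claw":1},{"ax":0,"ay":0,"az":-16,"tx":-82,"ty":-7.5,"tz":0,"claw":1},{"ax":0,"ay":0,"az":-24,"tx":-82,"ty":-7.5,"tz":30,"claw":1},{"ax":0,"ay":0,"az":-32,"tx":-82,"ty":-7.5,"tz":70,"claw":1},{"ax":0,"ay":0,"az":-34.4,"tx":-82,"ty":-7.5,"tz":110,"claw":1},{"ax":0,"ay":0,"az":-34.4,"tx":-82,"ty":-7.5,"tz":140,"claw":1},{"ax":0,"ay":0,"az":-34.4,"tx":-82,"ty":-7.5,"tz":150,"claw":1},{"ax":0,"ay":0,"az":-34.4,"tx":-82,"ty":-7.5,"tz":150,"claw":1}]'

```text
clock: 9.0
tcp_pos: [0.4809, 0.0017, 0.0468]
tcp_rot: [0.684, 0.729, -0.001, -0.001]
contact_force: [0.1, 0.5, -1.4]
opening: 0.0638
```

Run:
```python
from h import *
d(.481,0,.034,94)
```

```text
from [0.4809 0.0017 0.0468] psi 93.7 -> tx -1.7 ty 0.0 tz 12.8 az -0.3 tilt [ 0.    -0.003 -1.   ] F [ 0.1  0.5 -1.4] open 0.0638 j [ 0.28  0.48 -0.4   2.09  0.31  0.63 -0.28] t 9.0
```

Request:
carry_out --plan '[{"ax":0,"ay":0,"az":0,"tx":0,"ty":0,"tz":9,"claw":1},{"ax":0,"ay":0,"az":0,"tx":0,"ty":0,"tz":13,"claw":1},{"ax":0,"ay":0,"az":0,"tx":0,"ty":0,"tz":13,"claw":1},{"ax":0,"ay":0,"az":0,"tx":0,"ty":0,"tz":13,"claw":0},{"ax":0,"ay":0,"az":0,"tx":0,"ty":0,"tz":13,"claw":0},{"ax":0,"ay":0,"az":0,"tx":0,"ty":0,"tz":13,"claw":0},{"ax":0,"ay":0,"az":0,"tx":0,"ty":0,"tz":13,"claw":0},{"ax":0,"ay":0,"az":0,"tx":0,"ty":0,"tz":13,"claw":0}]'

```text
clock: 9.8
tcp_pos: [0.4823, 0.0016, 0.0349]
tcp_rot: [0.684, 0.729, 0.0, 0.0]
contact_force: [0.1, -0.1, 0.4]
opening: 0.0916
```

Run:
```python
from h import *
d(.617,-.2066,.2,176)
```

```text
from [0.4823 0.0016 0.0349] psi 93.6 -> tx -216.3 ty 121.3 tz -165.1 az -82.4 tilt [-0.  0. -1.] F [ 0.1 -0.1  0.4] open 0.0916 j [ 0.27  0.5  -0.39  2.1   0.33  0.6  -0.29] t 9.8
```

Request:
carry_out --plan '[{"ax":0,"ay":0,"az":0,"tx":0,"ty":0,"tz":-50,"claw":0},{"ax":0,"ay":0,"az":-8,"tx":0,"ty":0,"tz":-95,"claw":0},{"ax":0,"ay":0,"az":-16,"tx":-10,"ty":5,"tz":-140,"claw":0},{"ax":0,"ay":0,"az":-24,"tx":-40,"ty":22,"tz":-165,"claw":0},{"ax":0,"ay":0,"az":-32,"tx":-80,"ty":45,"tz":-165,"claw":0},{"ax":0,"ay":0,"az":-40,"tx":-120,"ty":67,"tz":-165,"claw":0},{"ax":0,"ay":0,"az":-48,"tx":-160,"ty":90,"tz":-165,"claw":0},{"ax":0,"ay":0,"az":-56,"tx":-200,"ty":112,"tz":-165,"claw":0}]'

```text
clock: 10.6
tcp_pos: [0.6073, -0.1927, 0.1998]
tcp_rot: [0.259, 0.966, -0.0, 0.0]
contact_force: [0.5, 0.2, 1.0]
opening: 0.0919
```

Request:
carry_out --plan '[{"ax":0,"ay":0,"az":-26.4,"tx":-17,"ty":-9,"tz":0,"claw":0},{"ax":0,"ay":0,"az":-26.4,"tx":-17,"ty":-9,"tz":0,"claw":0},{"ax":0,"ay":0,"az":-26.4,"tx":-17,"ty":-9,"tz":0,"claw":0},{"ax":0,"ay":0,"az":-26.4,"tx":-17,"ty":-9,"tz":0,"claw":0},{"ax":0,"ay":0,"az":-26.4,"tx":-17,"ty":-9,"tz":0,"claw":0}]'

```text
clock: 11.1
tcp_pos: [0.6165, -0.2072, 0.1995]
tcp_rot: [0.036, 0.999, 0.0, -0.0]
contact_force: [0.6, -0.1, -0.1]
opening: 0.0922
```

Run:
```python
from h import *
d(.617,-.2066,.033,176)
```

```text
from [ 0.6165 -0.2072  0.1995] psi 175.8 -> tx -0.5 ty 0.6 tz 166.5 az -0.2 tilt [ 0.  0. -1.] F [ 0.6 -0.1 -0.1] open 0.0922 j [ 0.76  0.58 -0.68  1.57  0.4   1.13  1.48] t 11.1
```

Positioned within 1 mm, so I'll descend, grip and lift.

Request:
carry_out --plan '[{"ax":0,"ay":0,"az":0,"tx":0,"ty":0,"tz":50,"claw":0},{"ax":0,"ay":0,"az":0,"tx":0,"ty":0,"tz":100,"claw":0},{"ax":0,"ay":0,"az":0,"tx":0,"ty":0,"tz":145,"claw":0},{"ax":0,"ay":0,"az":0,"tx":0,"ty":0,"tz":166,"claw":0},{"ax":0,"ay":0,"az":0,"tx":0,"ty":0,"tz":166,"claw":0},{"ax":0,"ay":0,"az":0,"tx":0,"ty":0,"tz":166,"claw":1},{"ax":0,"ay":0,"az":0,"tx":0,"ty":0,"tz":166,"claw":1},{"ax":0,"ay":0,"az":0,"tx":0,"ty":0,"tz":166,"claw":1}]'

```text
clock: 11.9
tcp_pos: [0.6184, -0.2076, 0.036]
tcp_rot: [0.035, 0.999, -0.001, 0.002]
contact_force: [1.2, 0.7, 0.2]
opening: 0.0723
```

Request:
carry_out --plan '[{"ax":0,"ay":0,"az":0,"tx":0,"ty":0,"tz":0,"claw":1},{"ax":0,"ay":0,"az":0,"tx":0,"ty":0,"tz":0,"claw":1},{"ax":0,"ay":0,"az":0,"tx":0,"ty":0,"tz":0,"claw":1}]'

```text
clock: 12.2
tcp_pos: [0.6179, -0.2071, 0.0355]
tcp_rot: [0.035, 0.999, -0.0, 0.001]
contact_force: [-0.9, 1.0, 6.3]
opening: 0.064
```

Run:
```python
from h import *
d(.6358,.1971,.2,194)
```

```text
from [ 0.6179 -0.2071  0.0355] psi 176.0 -> tx 10.1 ty 404.5 tz -164.5 az -18.0 tilt [-0.002 -0.    -1.   ] F [-0.9  1.   6.3] open 0.064 j [ 0.69  0.77 -0.58  1.66  0.53  0.86  1.39] t 12.2
```

Request:
carry_out --plan '[{"ax":0,"ay":0,"az":0,"tx":0,"ty":0,"tz":-30,"claw":1},{"ax":0,"ay":0,"az":0,"tx":0,"ty":0,"tz":-70,"claw":1},{"ax":0,"ay":0,"az":0,"tx":0,"ty":0,"tz":-120,"claw":1},{"ax":0,"ay":0,"az":0,"tx":0,"ty":15,"tz":-155,"claw":1},{"ax":0,"ay":0,"az":-5,"tx":0,"ty":50,"tz":-165,"claw":1},{"ax":0,"ay":0,"az":-8,"tx":0,"ty":95,"tz":-165,"claw":1},{"ax":0,"ay":0,"az":-12,"tx":5,"ty":140,"tz":-165,"claw":1},{"ax":0,"ay":0,"az":-15,"tx":5,"ty":185,"tz":-165,"claw":1}]'

```text
clock: 13.0
tcp_pos: [0.6236, -0.0213, 0.1989]
tcp_rot: [-0.097, 0.995, -0.0, -0.0]
contact_force: [0.9, -0.2, -2.1]
opening: 0.0641
```

Run:
```python
from h import *
d(.6358,.1971,.2,194)
```

```text
from [ 0.6236 -0.0213  0.1989] psi -168.9 -> tx -54.2 ty 212.0 tz -1.1 az -2.9 tilt [ 0.001 -0.001 -1.   ] F [ 0.9 -0.2 -2.1] open 0.0641 j [ 0.55  0.57 -0.78  1.64  0.43  1.12  1.42] t 13.0
```

Request:
carry_out --plan '[{"ax":0,"ay":0,"az":-3,"tx":-12,"ty":45,"tz":0,"claw":1},{"ax":0,"ay":0,"az":-3,"tx":-24,"ty":90,"tz":0,"claw":1},{"ax":0,"ay":0,"az":-3,"tx":-36,"ty":135,"tz":0,"claw":1},{"ax":0,"ay":0,"az":-3,"tx":-48,"ty":180,"tz":10,"claw":1},{"ax":0,"ay":0,"az":-3,"tx":-55,"ty":210,"tz":40,"claw":1},{"ax":0,"ay":0,"az":-3,"tx":-55,"ty":210,"tz":80,"claw":1},{"ax":0,"ay":0,"az":-3,"tx":-55,"ty":210,"tz":120,"claw":1},{"ax":0,"ay":0,"az":-3,"tx":-55,"ty":210,"tz":120,"claw":1}]'

```text
clock: 13.8
tcp_pos: [0.6334, 0.1919, 0.0722]
tcp_rot: [-0.123, 0.992, -0.002, -0.006]
contact_force: [-0.5, -1.9, -3.0]
opening: 0.0632
```

Run:
```python
from h import *
d(.6368,.1973,.036,194)
```

```text
from [0.6334 0.1919 0.0722] psi -165.9 -> tx -4.7 ty 4.4 tz 36.2 az 0.1 tilt [ 0.012 -0.002 -1.   ] F [-0.5 -1.9 -3. ] open 0.0632 j [ 0.14  0.78 -0.7   1.61  0.58  0.98  1.06] t 13.8
```

Request:
carry_out --plan '[{"ax":0,"ay":0,"az":0,"tx":-3,"ty":3,"tz":10,"claw":1},{"ax":0,"ay":0,"az":0,"tx":-3,"ty":3,"tz":10,"claw":1},{"ax":0,"ay":0,"az":0,"tx":-3,"ty":3,"tz":10,"claw":1}]'

```text
clock: 14.1
tcp_pos: [0.6418, 0.1986, 0.0709]
tcp_rot: [-0.122, 0.993, 0.0, 0.002]
contact_force: [1.2, -0.4, -0.9]
opening: 0.0638
```

Run:
```python
from h import *
snap('wrist','w6',1); snap('side','s6',1); a=load('w6')['image'];b=load('s6')['image'][90:282,130:386]
cv2.imwrite('pics/g6.png',np.hstack([cv2.resize(a,(400,300)),cv2.resize(b,(400,300))])[:,:,::-1])
d(.6368,.1973,.036,194)
```

```text
from [0.6417 0.1982 0.0708] psi -166.0 -> tx 5.0 ty 0.3 tz 34.8 az 0.0 tilt [-0.003  0.    -1.   ] F [-0.4 -0.7 -1.2] open 0.064 j [ 0.13  0.79 -0.7   1.6   0.59  0.97  1.05] t 14.2
```

View pics/g6.png

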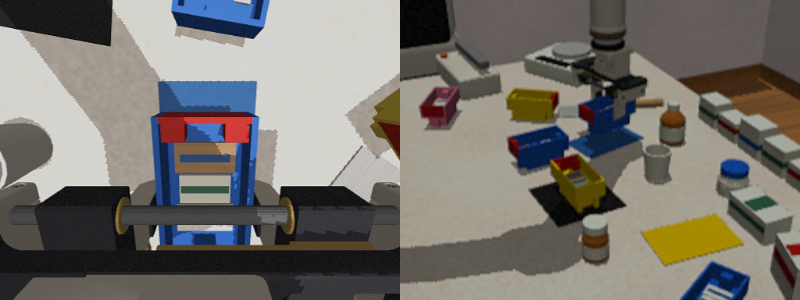

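The tote is held straight over the blue mat, and the yellow one sits on the spare mat. Lowering and releasing.

Request:
carry_out --plan '[{"ax":0,"ay":0,"az":0,"tx":5,"ty":0,"tz":20,"claw":1},{"ax":0,"ay":0,"az":0,"tx":5,"ty":0,"tz":30,"claw":1},{"ax":0,"ay":0,"az":0,"tx":5,"ty":0,"tz":35,"claw":1},{"ax":0,"ay":0,"az":0,"tx":5,"ty":0,"tz":35,"claw":1},{"ax":0,"ay":0,"az":0,"tx":5,"ty":0,"tz":35,"claw":0},{"ax":0,"ay":0,"az":0,"tx":5,"ty":0,"tz":35,"claw":0},{"ax":0,"ay":0,"az":0,"tx":5,"ty":0,"tz":35,"claw":0},{"ax":0,"ay":0,"az":0,"tx":5,"ty":0,"tz":35,"claw":0}]'

```text
clock: 15.0
tcp_pos: [0.6357, 0.1969, 0.0338]
tcp_rot: [-0.122, 0.992, 0.0, 0.0]
contact_force: [0.2, -0.8, 0.0]
opening: 0.0898
```

Request:
carry_out --plan '[{"ax":0,"ay":0,"az":0,"tx":0,"ty":0,"tz":-50,"claw":0},{"ax":0,"ay":0,"az":0,"tx":0,"ty":0,"tz":-100,"claw":0},{"ax":0,"ay":0,"az":0,"tx":0,"ty":0,"tz":-150,"claw":0},{"ax":0,"ay":0,"az":0,"tx":0,"ty":0,"tz":-200,"claw":0},{"ax":0,"ay":0,"az":0,"tx":0,"ty":0,"tz":-240,"claw":0},{"ax":0,"ay":0,"az":0,"tx":0,"ty":0,"tz":-260,"claw":0}]'

```text
clock: 15.6
tcp_pos: [0.6368, 0.198, 0.2988]
tcp_rot: [-0.122, 0.992, 0.001, 0.003]
contact_force: [-0.1, 0.0, -0.6]
opening: 0.092
```

Run:
```python
from h import *
d(.655,.03,.3,90)
d(.462,.1694,.2,185.2)
```

```text
from [0.6368 0.198  0.2988] psi -165.9 -> tx 23.2 ty -167.4 tz -1.2 az 104.1 tilt [-0.006  0.001 -1.   ] F [-0.1  0.  -0.6] open 0.092 j [ 0.2   0.56 -0.82  1.42  0.42  1.34  1.17] t 15.6
from [0.6368 0.198  0.2988] psi -165.9 -> tx 176.5 ty 14.7 tz 98.8 az 8.9 tilt [-0.006  0.001 -1.   ] F [-0.1  0.  -0.6] open 0.092 j [ 0.2   0.56 -0.82  1.42  0.42  1.34  1.17] t 15.6
```

Run:
```python
from h import *
d(.53,-.05,.3,94)
```

```text
from [0.6368 0.198  0.2988] psi -165.9 -> tx 163.9 ty -214.6 tz -1.2 az 100.1 tilt [-0.006  0.001 -1.   ] F [-0.1  0.  -0.6] open 0.092 j [ 0.2   0.56 -0.82  1.42  0.42  1.34  1.17] t 15.6
```

Request:
carry_out --plan '[{"ax":0,"ay":0,"az":100,"tx":164,"ty":-215,"tz":0,"claw":0},{"ax":0,"ay":0,"az":100,"tx":164,"ty":-215,"tz":0,"claw":0},{"ax":0,"ay":0,"az":100,"tx":164,"ty":-215,"tz":0,"claw":0},{"ax":0,"ay":0,"az":100,"tx":164,"ty":-215,"tz":0,"claw":0},{"ax":0,"ay":0,"az":100,"tx":164,"ty":-215,"tz":0,"claw":0},{"ax":0,"ay":0,"az":100,"tx":164,"ty":-215,"tz":0,"claw":0},{"ax":0,"ay":0,"az":100,"tx":164,"ty":-215,"tz":0,"claw":0},{"ax":0,"ay":0,"az":100,"tx":164,"ty":-215,"tz":0,"claw":0}]'

```text
clock: 16.4
tcp_pos: [0.5282, -0.053, 0.2939]
tcp_rot: [0.463, 0.886, -0.0, 0.0]
contact_force: [-0.1, 0.7, 1.5]
opening: 0.0915
```

Request:
carry_out --plan '[{"ax":0,"ay":0,"az":31.3,"tx":0,"ty":0,"tz":0,"claw":0},{"ax":0,"ay":0,"az":31.3,"tx":0,"ty":0,"tz":0,"claw":0},{"ax":0,"ay":0,"az":31.3,"tx":0,"ty":0,"tz":0,"claw":0},{"ax":0,"ay":0,"az":31.3,"tx":0,"ty":0,"tz":0,"claw":0},{"ax":0,"ay":0,"az":31.3,"tx":0,"ty":0,"tz":0,"claw":0}]'

```text
clock: 16.9
tcp_pos: [0.5286, -0.0513, 0.2938]
tcp_rot: [0.682, 0.731, -0.0, 0.0]
contact_force: [1.3, 0.0, 0.6]
opening: 0.0919
```

Run:
```python
from h import *
w=snap('wrist','w7',1)
y=tote([(w,'y',proj(w,[.481,0,.05]))],(.481,0),.002,'y on spare')
h,r,m=blob(w,'b',proj(w,[.6358,.1971,.05])); 
print(proj(w,[.6358,.1971,.05]))
# joint fit of tote on mat: mat known -> hull of tote+mat is mat dominated; fit tote by union with known mat
MATP=[.6358,.1971,np.radians(14)]
v=np.zeros((384,512,3),np.uint8); mm=masks(w['image']); v[mm['b']]=[255,0,0];v[mm['y']]=[0,255,255];v[mm['r']]=[0,0,255]
for p,M in(((*MATP,0),MAT),((.6358,.1971,np.radians(194),.003),TOTE)):
    cv2.polylines(v,[hullof(w,M,p).astype(int)],True,(255,255,255))
im=w['image'][:,:,::-1].copy()
for p,M in(((*MATP,0),MAT),((.6358,.1971,np.radians(194),.003),TOTE)): cv2.polylines(im,[(hullof(w,M,p)*16).astype(int)],True,(255,255,255),1,cv2.LINE_AA,4)
cv2.imwrite('pics/c7.png',cv2.resize(im[0:250,130:512],None,fx=2,fy=2))
d(.481,0,.2,94)
```

```text
y on spare [482.4  -1.6] 94.0 err 0.041 each [(array([482.4,  -1.6]), np.float64(0.041))] z free 12.8
[362.64660407 -21.66911265]
from [ 0.5286 -0.0514  0.2938] psi 94.1 -> tx 54.7 ty -43.8 tz 93.8 az 0.1 tilt [-0.  0. -1.] F [-0.3  0.5 -0.3] open 0.0917 j [ 0.51  0.23 -0.54  1.77  0.13  1.18  0.  ] t 16.95
```

View pics/c7.png

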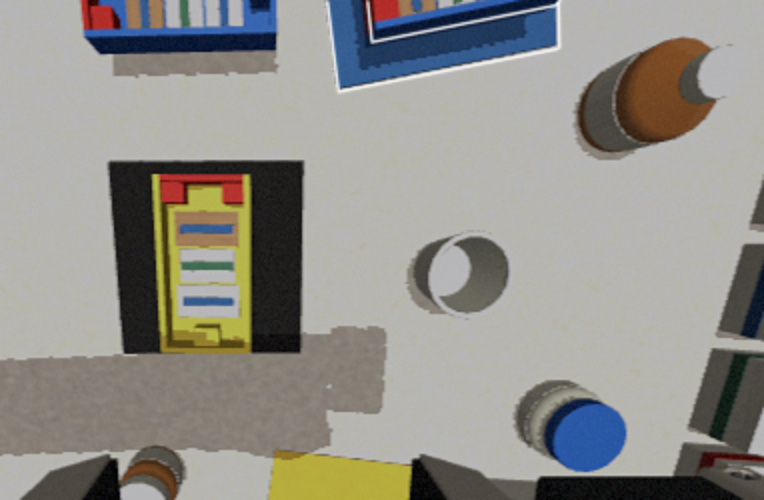

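The outlines predicted for the mat and tote match, and the yellow tote is square on the spare mat. Regrasping it.

Request:
carry_out --plan '[{"ax":0,"ay":0,"az":0,"tx":54,"ty":-42.5,"tz":90,"claw":0},{"ax":0,"ay":0,"az":0,"tx":54,"ty":-42.5,"tz":90,"claw":0},{"ax":0,"ay":0,"az":0,"tx":54,"ty":-42.5,"tz":130,"claw":0},{"ax":0,"ay":0,"az":0,"tx":54,"ty":-42.5,"tz":170,"claw":0},{"ax":0,"ay":0,"az":0,"tx":54,"ty":-42.5,"tz":215,"claw":0},{"ax":0,"ay":0,"az":0,"tx":54,"ty":-42.5,"tz":250,"claw":0},{"ax":0,"ay":0,"az":0,"tx":54,"ty":-42.5,"tz":262,"claw":0},{"ax":0,"ay":0,"az":0,"tx":54,"ty":-42.5,"tz":262,"claw":0}]'

```text
clock: 17.75
tcp_pos: [0.4812, -0.0004, 0.0305]
tcp_rot: [0.681, 0.732, -0.001, -0.001]
contact_force: [0.2, -0.1, 0.2]
opening: 0.0919
```

Request:
carry_out --plan '[{"ax":0,"ay":0,"az":0,"tx":0,"ty":0,"tz":0,"claw":1},{"ax":0,"ay":0,"az":0,"tx":0,"ty":0,"tz":0,"claw":1},{"ax":0,"ay":0,"az":0,"tx":0,"ty":0,"tz":0,"claw":1},{"ax":0,"ay":0,"az":0,"tx":0,"ty":0,"tz":0,"claw":1},{"ax":0,"ay":0,"az":0,"tx":0,"ty":0,"tz":0,"claw":1},{"ax":0,"ay":0,"az":0,"tx":0,"ty":0,"tz":0,"claw":1}]'

```text
clock: 18.35
tcp_pos: [0.4833, -0.0009, 0.0328]
tcp_rot: [0.682, 0.731, 0.0, 0.001]
contact_force: [-1.9, -0.8, 7.4]
opening: 0.0638
```

Run:
```python
from h import *
d(.6231,-.2138,.2,177)
```

```text
from [ 0.4833 -0.0009  0.0328] psi 94.0 -> tx -222.1 ty 124.6 tz -167.2 az -83.0 tilt [-0.001  0.002 -1.   ] F [-1.9 -0.8  7.4] open 0.0638 j [ 0.32  0.52 -0.45  2.09  0.39  0.61 -0.33] t 18.35
```

Request:
carry_out --plan '[{"ax":0,"ay":0,"az":0,"tx":0,"ty":0,"tz":-30,"claw":1},{"ax":0,"ay":0,"az":0,"tx":0,"ty":0,"tz":-70,"claw":1},{"ax":0,"ay":0,"az":-7,"tx":0,"ty":0,"tz":-120,"claw":1},{"ax":0,"ay":0,"az":-15,"tx":-10,"ty":5,"tz":-160,"claw":1},{"ax":0,"ay":0,"az":-23,"tx":-40,"ty":22,"tz":-167,"claw":1},{"ax":0,"ay":0,"az":-31,"tx":-75,"ty":42,"tz":-167,"claw":1},{"ax":0,"ay":0,"az":-39,"tx":-110,"ty":62,"tz":-167,"claw":1},{"ax":0,"ay":0,"az":-47,"tx":-145,"ty":82,"tz":-167,"claw":1}]'

```text
clock: 19.15
tcp_pos: [0.5747, -0.1413, 0.1991]
tcp_rot: [0.331, 0.944, -0.0, 0.0]
contact_force: [1.0, 0.8, -2.1]
opening: 0.0644
```

Run:
```python
from h import *
d(.6231,-.2138,.2,177)
```

```text
from [ 0.5747 -0.1413  0.1991] psi 141.3 -> tx -83.1 ty -26.4 tz -0.9 az -35.7 tilt [-0.001 -0.    -1.   ] F [ 1.   0.8 -2.1] open 0.0644 j [ 0.7   0.47 -0.66  1.72  0.32  1.06  0.82] t 19.15
```

Request:
carry_out --plan '[{"ax":0,"ay":0,"az":-8,"tx":-30,"ty":-10,"tz":0,"claw":1},{"ax":0,"ay":0,"az":-16,"tx":-60,"ty":-20,"tz":0,"claw":1},{"ax":0,"ay":0,"az":-24,"tx":-83,"ty":-26.4,"tz":0,"claw":1},{"ax":0,"ay":0,"az":-32,"tx":-83,"ty":-26.4,"tz":20,"claw":1},{"ax":0,"ay":0,"az":-35.7,"tx":-83,"ty":-26.4,"tz":60,"claw":1},{"ax":0,"ay":0,"az":-35.7,"tx":-83,"ty":-26.4,"tz":100,"claw":1},{"ax":0,"ay":0,"az":-35.7,"tx":-83,"ty":-26.4,"tz":130,"claw":1},{"ax":0,"ay":0,"az":-35.7,"tx":-83,"ty":-26.4,"tz":130,"claw":1}]'

```text
clock: 19.95
tcp_pos: [0.6176, -0.2118, 0.0634]
tcp_rot: [0.029, 1.0, 0.001, -0.005]
contact_force: [-0.8, -0.4, -1.8]
opening: 0.0639
```

Request:
carry_out --plan '[{"ax":0,"ay":0,"az":0,"tx":0,"ty":0,"tz":0,"claw":1}]'

```text
clock: 20.05
tcp_pos: [0.622, -0.2122, 0.0688]
tcp_rot: [0.029, 1.0, 0.0, -0.0]
contact_force: [0.1, 0.9, -0.8]
opening: 0.0639
```

Run:
```python
from h import *
d(.6231,-.2138,.034,177)
```

```text
from [ 0.622  -0.2122  0.0688] psi 176.7 -> tx -1.2 ty -1.5 tz 34.8 az -0.3 tilt [ 0.001  0.001 -1.   ] F [ 0.1  0.9 -0.8] open 0.0639 j [ 0.75  0.76 -0.67  1.63  0.56  0.95  1.39] t 20.05
```

Request:
carry_out --plan '[{"ax":0,"ay":0,"az":0,"tx":-1,"ty":-1.5,"tz":18,"claw":1},{"ax":0,"ay":0,"az":0,"tx":-1,"ty":-1.5,"tz":29,"claw":1},{"ax":0,"ay":0,"az":0,"tx":-1,"ty":-1.5,"tz":34.5,"claw":1},{"ax":0,"ay":0,"az":0,"tx":-1,"ty":-1.5,"tz":34.5,"claw":1},{"ax":0,"ay":0,"az":0,"tx":-1,"ty":-1.5,"tz":34.5,"claw":0},{"ax":0,"ay":0,"az":0,"tx":-1,"ty":-1.5,"tz":34.5,"claw":0},{"ax":0,"ay":0,"az":0,"tx":-1,"ty":-1.5,"tz":34.5,"claw":0},{"ax":0,"ay":0,"az":0,"tx":-1,"ty":-1.5,"tz":34.5,"claw":0}]'

```text
clock: 20.85
tcp_pos: [0.6234, -0.214, 0.0345]
tcp_rot: [0.029, 1.0, -0.0, 0.0]
contact_force: [-0.2, -0.5, 0.3]
opening: 0.0899
```

Request:
carry_out --plan '[{"ax":0,"ay":0,"az":0,"tx":0,"ty":0,"tz":-50,"claw":0},{"ax":0,"ay":0,"az":0,"tx":0,"ty":0,"tz":-100,"claw":0},{"ax":0,"ay":0,"az":0,"tx":0,"ty":0,"tz":-150,"claw":0},{"ax":0,"ay":0,"az":0,"tx":0,"ty":0,"tz":-200,"claw":0},{"ax":0,"ay":0,"az":0,"tx":0,"ty":0,"tz":-240,"claw":0},{"ax":0,"ay":0,"az":0,"tx":0,"ty":0,"tz":-260,"claw":0}]'

```text
clock: 21.45
tcp_pos: [0.6249, -0.2138, 0.2994]
tcp_rot: [0.029, 1.0, -0.001, 0.003]
contact_force: [0.7, -0.2, -0.0]
opening: 0.092
```

Run:
```python
from h import *
d(.75,.12,.3,185.2)
```

```text
from [ 0.6249 -0.2138  0.2994] psi 176.7 -> tx -105.7 ty 340.5 tz -0.6 az -8.5 tilt [-0.006 -0.002 -1.   ] F [ 0.7 -0.2 -0. ] open 0.092 j [ 0.82  0.54 -0.79  1.43  0.39  1.32  1.52] t 21.45
```

Request:
carry_out --plan '[{"ax":0,"ay":0,"az":0,"tx":-165,"ty":10,"tz":0,"claw":0},{"ax":0,"ay":0,"az":0,"tx":-165,"ty":10,"tz":0,"claw":0},{"ax":0,"ay":0,"az":0,"tx":-165,"ty":10,"tz":0,"claw":0},{"ax":0,"ay":0,"az":0,"tx":-165,"ty":10,"tz":0,"claw":0},{"ax":0,"ay":0,"az":0,"tx":-165,"ty":10,"tz":0,"claw":0},{"ax":0,"ay":0,"az":0,"tx":-165,"ty":10,"tz":0,"claw":0}]'

```text
clock: 22.05
tcp_pos: [0.7881, -0.2129, 0.2936]
tcp_rot: [0.029, 1.0, 0.0, -0.001]
contact_force: [-0.6, 0.7, 1.1]
opening: 0.0916
```

Run:
```python
from h import *
snap('wrist','w8',1)
d(.75,.12,.3,185.2)
```

```text
from [ 0.7877 -0.2136  0.2945] psi 176.7 -> tx 56.9 ty 330.9 tz -5.5 az -8.5 tilt [ 0. -0. -1.] F [-0.7 -0.1  0.9] open 0.0916 j [ 0.54  0.84 -0.71  0.91  0.51  1.53  1.51] t 22.1
```

Request:
carry_out --plan '[{"ax":0,"ay":0,"az":-8.5,"tx":59,"ty":330,"tz":0,"claw":0},{"ax":0,"ay":0,"az":-8.5,"tx":59,"ty":330,"tz":0,"claw":0},{"ax":0,"ay":0,"az":-8.5,"tx":59,"ty":330,"tz":0,"claw":0},{"ax":0,"ay":0,"az":-8.5,"tx":59,"ty":330,"tz":0,"claw":0},{"ax":0,"ay":0,"az":-8.5,"tx":59,"ty":330,"tz":0,"claw":0},{"ax":0,"ay":0,"az":-8.5,"tx":59,"ty":330,"tz":0,"claw":0},{"ax":0,"ay":0,"az":-8.5,"tx":59,"ty":330,"tz":0,"claw":0},{"ax":0,"ay":0,"az":-8.5,"tx":59,"ty":330,"tz":0,"claw":0}]'

```text
clock: 22.9
tcp_pos: [0.7452, 0.1278, 0.2964]
tcp_rot: [-0.05, 0.999, 0.002, 0.0]
contact_force: [0.8, 1.3, 0.7]
opening: 0.0917
```

Request:
carry_out --plan '[{"ax":0,"ay":0,"az":0,"tx":0,"ty":0,"tz":0,"claw":0},{"ax":0,"ay":0,"az":0,"tx":0,"ty":0,"tz":0,"claw":0}]'

```text
clock: 23.1
tcp_pos: [0.7488, 0.1164, 0.2951]
tcp_rot: [-0.044, 0.999, -0.001, 0.001]
contact_force: [0.3, -0.7, 0.8]
opening: 0.0921
```

Run:
```python
from h import *
w8=load('w8'); w=snap('wrist','w9',1)
y=tote([(w8,'y',proj(w8,[.623,-.214,.05]))],(.623,-.214,np.radians(177)),.003,'y on yellow')
b=tote([(w,'b',proj(w,[.462,.169,.05]))],(.462,.169,np.radians(185)),0,'b1')
def ov(w,L):
    im=w['image'][:,:,::-1].copy()
    for p,M in L: cv2.polylines(im,[(hullof(w,M,p)*16).astype(int)],True,(255,255,255),1,cv2.LINE_AA,4)
    return im
r=np.radians
A=ov(w8,[((.6231,-.2138,r(177),0),MAT),((.6231,-.2138,r(177),.003),TOTE)])
B=ov(w,[((.6358,.1971,r(14),0),MAT),((.6347,.1967,r(194),.003),TOTE),(b.tolist()+[0],TOTE)])
print(proj(w8,[.623,-.214,.05]),proj(w,[.635,.197,.05]))
cv2.imwrite('pics/c9.png',np.vstack([cv2.resize(x[:230],(660,297)) for x in(A,B)]))
d(b[0],b[1],.2,np.degrees(b[2]))
```

```text
y on yellow [ 634.9 -207.9] 176.8 err 0.296 each [(array([ 634.9, -207.9]), np.float64(0.296))] z free 96.4Traceback (most recent call last):
  File "<stdin>", line 4, in <module>
  File "h.py", line 54, in tote
    h,r,m=blob(c,col,s); v.append((c,h)); red=red if r is None else (c,r)
          ~~~~^^^^^^^^^
  File "h.py", line 25, in blob
    ys,xs=np.nonzero(a); near=np.nonzero((xs-seed[0])**2+(ys-seed[1])**2<30**2)[0]; ids=np.unique(l[ys[near],xs[near]]); i=near[l[ys[near],xs[near]]==max(ids,key=lambda t:(l==t).sum())][0]
                                                                                                                                                      ~~~^^^^^^^^^^^^^^^^^^^^^^^^^^^^^^^
ValueError: max() iterable argument is empty
```

```bash
cat >> h.py <<'E'
def ov(w,L,col=(255,255,255)):
    im=w['image'][:,:,::-1].copy()
    for p,M in L: cv2.polylines(im,[(hullof(w,M,p)*16).astype(int)],True,col,1,cv2.LINE_AA,4)
    return im
RIM=TOTE[[1,3,5,7]]
E
python3 - <<'E'
from h import *
w8=load('w8'); w=load('w9')
r=np.radians
A=ov(w8,[((.6231,-.2138,r(177),0),MAT),((.6231,-.2138,r(177),.003),RIM)])
B=ov(w,[((.6358,.1971,r(14),0),MAT),((.6347,.1967,r(194),.003),RIM)])
def cr(im,w,p):
    u,v=proj(w,p).astype(int); x=np.clip(u-95,0,512-190); y=np.clip(v-70,0,384-140); print(u,v,x,y); return cv2.resize(im[y:y+140,x:x+190],None,fx=2.1,fy=2.1,interpolation=cv2.INTER_CUBIC)
cv2.imwrite('pics/c9.png',np.hstack([cr(A,w8,[.623,-.214,.05]),cr(B,w,[.635,.197,.05])]))
d(.462,.1694,.2,185.2)
E
```

```text
254 47 159 0
328 94 233 24
from [0.749  0.116  0.2948] psi -175.0 -> tx 281.3 ty 78.1 tz 94.8 az -0.2 tilt [-0.001 -0.002 -1.   ] F [-0.4 -0.1 -0.5] open 0.0918 j [ 0.22  0.74 -0.78  1.13  0.5   1.45  1.18] t 23.15
```

View pics/c9.png

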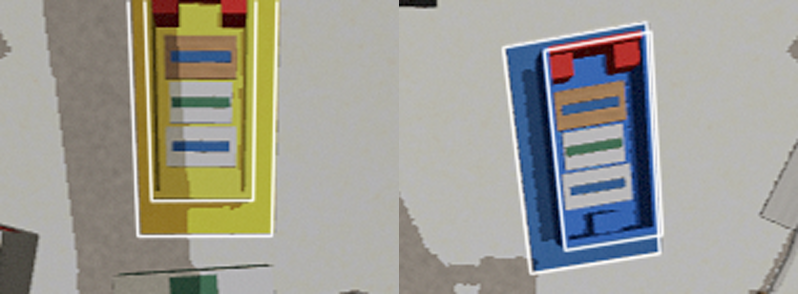

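Both bases match their expected outlines, with red ends at the top and everything square on the mats to within about 1–2 mm. Now loose blue tote b1.

Request:
carry_out --plan '[{"ax":0,"ay":0,"az":0,"tx":281,"ty":78,"tz":95,"claw":0},{"ax":0,"ay":0,"az":0,"tx":281,"ty":78,"tz":95,"claw":0},{"ax":0,"ay":0,"az":0,"tx":281,"ty":78,"tz":95,"claw":0},{"ax":0,"ay":0,"az":0,"tx":281,"ty":78,"tz":95,"claw":0},{"ax":0,"ay":0,"az":0,"tx":281,"ty":78,"tz":95,"claw":0},{"ax":0,"ay":0,"az":0,"tx":281,"ty":78,"tz":95,"claw":0},{"ax":0,"ay":0,"az":0,"tx":281,"ty":78,"tz":95,"claw":0},{"ax":0,"ay":0,"az":0,"tx":281,"ty":78,"tz":95,"claw":0}]'

```text
clock: 23.95
tcp_pos: [0.4608, 0.1699, 0.1991]
tcp_rot: [-0.045, 0.999, -0.001, -0.0]
contact_force: [1.9, -0.7, 0.7]
opening: 0.0917
```

Run:
```python
from h import *
d(.4615,.1694,.031,185.2)
```

```text
from [0.4608 0.1699 0.1991] psi -174.9 -> tx -0.7 ty -0.6 tz 168.1 az -0.1 tilt [ 0.    -0.002 -1.   ] F [ 1.9 -0.7  0.7] open 0.0917 j [ 0.38  0.35 -0.94  1.96  0.34  1.    0.95] t 23.95
```

Request:
carry_out --plan '[{"ax":0,"ay":0,"az":0,"tx":-0.7,"ty":0,"tz":50,"claw":0},{"ax":0,"ay":0,"az":0,"tx":-0.7,"ty":0,"tz":100,"claw":0},{"ax":0,"ay":0,"az":0,"tx":-0.7,"ty":0,"tz":145,"claw":0},{"ax":0,"ay":0,"az":0,"tx":-0.7,"ty":0,"tz":168,"claw":0},{"ax":0,"ay":0,"az":0,"tx":-0.7,"ty":0,"tz":168,"claw":0},{"ax":0,"ay":0,"az":0,"tx":-0.7,"ty":0,"tz":168,"claw":1},{"ax":0,"ay":0,"az":0,"tx":-0.7,"ty":0,"tz":168,"claw":1},{"ax":0,"ay":0,"az":0,"tx":-0.7,"ty":0,"tz":168,"claw":1}]'

```text
clock: 24.75
tcp_pos: [0.4643, 0.1719, 0.0329]
tcp_rot: [-0.045, 0.999, 0.0, 0.002]
contact_force: [-0.6, -0.3, -0.5]
opening: 0.0718
```

Request:
carry_out --plan '[{"ax":0,"ay":0,"az":0,"tx":0,"ty":0,"tz":0,"claw":1},{"ax":0,"ay":0,"az":0,"tx":0,"ty":0,"tz":0,"claw":1},{"ax":0,"ay":0,"az":0,"tx":0,"ty":0,"tz":0,"claw":1}]'

```text
clock: 25.05
tcp_pos: [0.4636, 0.1718, 0.0325]
tcp_rot: [-0.045, 0.999, -0.0, 0.001]
contact_force: [-0.6, -0.9, 7.1]
opening: 0.0637
```

Run:
```python
from h import *
d(.6347,.1967,.2,14.01)
```

```text
from [0.4636 0.1718 0.0325] psi -174.8 -> tx -172.6 ty 9.4 tz -167.5 az 171.2 tilt [-0.003 -0.    -1.   ] F [-0.6 -0.9  7.1] open 0.0637 j [ 0.18  0.61 -0.72  2.06  0.63  0.7   0.7 ] t 25.05
```

Request:
carry_out --plan '[{"ax":0,"ay":0,"az":0,"tx":0,"ty":0,"tz":-30,"claw":1},{"ax":0,"ay":0,"az":0,"tx":0,"ty":0,"tz":-70,"claw":1},{"ax":0,"ay":0,"az":0,"tx":0,"ty":0,"tz":-115,"claw":1},{"ax":0,"ay":0,"az":8,"tx":0,"ty":0,"tz":-155,"claw":1},{"ax":0,"ay":0,"az":16,"tx":0,"ty":0,"tz":-167,"claw":1},{"ax":0,"ay":0,"az":24,"tx":-20,"ty":0,"tz":-167,"claw":1},{"ax":0,"ay":0,"az":32,"tx":-40,"ty":0,"tz":-167,"claw":1},{"ax":0,"ay":0,"az":40,"tx":-60,"ty":0,"tz":-167,"claw":1}]'

```text
clock: 25.85
tcp_pos: [0.5226, 0.1766, 0.1986]
tcp_rot: [0.302, 0.953, -0.0, 0.0]
contact_force: [0.4, 0.5, -1.4]
opening: 0.0636
```

Request:
carry_out --plan '[{"ax":0,"ay":0,"az":8,"tx":0,"ty":0,"tz":0,"claw":1},{"ax":0,"ay":0,"az":16,"tx":0,"ty":0,"tz":0,"claw":1},{"ax":0,"ay":0,"az":24,"tx":0,"ty":0,"tz":0,"claw":1},{"ax":0,"ay":0,"az":32,"tx":0,"ty":0,"tz":0,"claw":1},{"ax":0,"ay":0,"az":40,"tx":0,"ty":0,"tz":0,"claw":1},{"ax":0,"ay":0,"az":48,"tx":0,"ty":0,"tz":0,"claw":1},{"ax":0,"ay":0,"az":56,"tx":0,"ty":0,"tz":0,"claw":1},{"ax":0,"ay":0,"az":64,"tx":0,"ty":0,"tz":0,"claw":1}]'

```text
clock: 26.65
tcp_pos: [0.5215, 0.177, 0.1981]
tcp_rot: [0.761, 0.649, -0.0, -0.0]
contact_force: [-0.0, -0.2, -2.0]
opening: 0.064
```

Run:
```python
from h import *
d(.6324,.1961,.2,14.01)
```

```text
from [0.5215 0.177  0.1981] psi 80.9 -> tx 36.4 ty 106.4 tz -1.9 az 66.9 tilt [-0.    -0.001 -1.   ] F [-0.  -0.2 -2. ] open 0.064 j [ 0.04  0.37 -0.52  1.83  0.21  1.   -0.72] t 26.65
```

Request:
carry_out --plan '[{"ax":0,"ay":0,"az":8,"tx":4,"ty":13,"tz":-2,"claw":1},{"ax":0,"ay":0,"az":16,"tx":9,"ty":26,"tz":-2,"claw":1},{"ax":0,"ay":0,"az":24,"tx":14,"ty":39,"tz":-2,"claw":1},{"ax":0,"ay":0,"az":32,"tx":18,"ty":52,"tz":-2,"claw":1},{"ax":0,"ay":0,"az":40,"tx":23,"ty":66,"tz":-2,"claw":1},{"ax":0,"ay":0,"az":48,"tx":27,"ty":80,"tz":-2,"claw":1},{"ax":0,"ay":0,"az":56,"tx":32,"ty":94,"tz":-2,"claw":1},{"ax":0,"ay":0,"az":64,"tx":36,"ty":106,"tz":-2,"claw":1}]'

```text
clock: 27.45
tcp_pos: [0.6325, 0.1965, 0.1999]
tcp_rot: [0.989, 0.147, -0.0, -0.0]
contact_force: [0.3, -0.9, -2.4]
opening: 0.0639
```

Request:
carry_out --plan '[{"ax":0,"ay":0,"az":2.5,"tx":0,"ty":0,"tz":25,"claw":1},{"ax":0,"ay":0,"az":2.5,"tx":0,"ty":0,"tz":50,"claw":1},{"ax":0,"ay":0,"az":2.5,"tx":0,"ty":0,"tz":70,"claw":1},{"ax":0,"ay":0,"az":2.5,"tx":0,"ty":0,"tz":80,"claw":1},{"ax":0,"ay":0,"az":2.5,"tx":0,"ty":0,"tz":80,"claw":1},{"ax":0,"ay":0,"az":2.5,"tx":0,"ty":0,"tz":80,"claw":1}]'

```text
clock: 28.05
tcp_pos: [0.6328, 0.1967, 0.1209]
tcp_rot: [0.992, 0.128, 0.0, -0.0]
contact_force: [0.2, 0.2, -2.1]
opening: 0.064
```

Run:
```python
from h import *
d(.6324,.1961,.094,14.01)
w=snap('wrist','w10',1); s=snap('side','s10',1)
p=robot.get_obs()['tcp_pos']; z=p[2]-.0325
h,r,m=blob(w,'b',proj(w,[.70,.21,z+.064])); print(r)
L=[((p[0]+.0023,p[1]+.0006,np.radians(14),z),RIM),((.6347,.1967,np.radians(194),.003),RIM)]
a=ov(w,L)
u,v=proj(s,[.635,.197,.1]).astype(int); b=ov(s,L)[v-60:v+60,u-70:u+70]
cv2.imwrite('pics/c10.png',np.hstack([cv2.resize(a,(533,400)),cv2.resize(b,(260,223),interpolation=cv2.INTER_CUBIC)[[*range(223),*[222]*177]]]))
```

```text
from [0.6328 0.1967 0.1209] psi 14.7 -> tx -0.5 ty 0.5 tz 26.9 az 0.7 tilt [ 0.001 -0.    -1.   ] F [ 0.2  0.2 -2.1] open 0.064 j [-0.18  0.61 -0.23  1.61  0.16  0.95 -1.78] t 28.05
(np.float64(262.271629121776), np.float64(158.22233104799216))
```

View pics/c10.png

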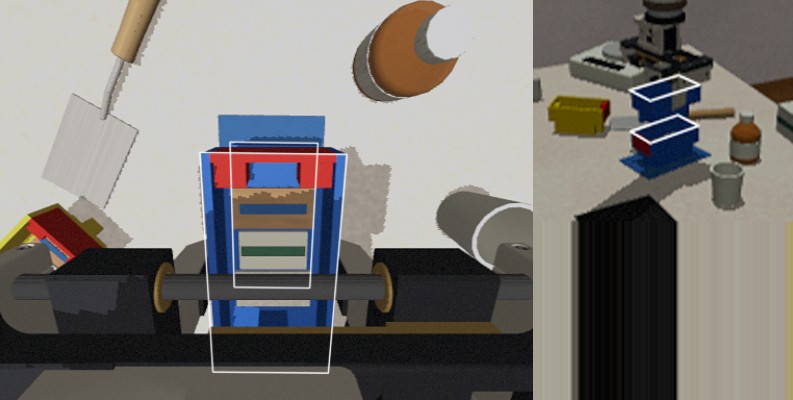

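The held tote's red edge shows about 2 mm beyond the prediction, which is within the 5 mm play, so I'll compensate slightly and lower onto the ledges.

Request:
carry_out --plan '[{"ax":0,"ay":0,"az":0.7,"tx":-1.7,"ty":0.5,"tz":10,"claw":1},{"ax":0,"ay":0,"az":0.7,"tx":-1.7,"ty":0.5,"tz":16,"claw":1},{"ax":0,"ay":0,"az":0.7,"tx":-1.7,"ty":0.5,"tz":21,"claw":1},{"ax":0,"ay":0,"az":0.7,"tx":-1.7,"ty":0.5,"tz":25,"claw":1},{"ax":0,"ay":0,"az":0.7,"tx":-1.7,"ty":0.5,"tz":28,"claw":1},{"ax":0,"ay":0,"az":0.7,"tx":-1.7,"ty":0.5,"tz":28,"claw":1}]'

```text
clock: 28.75
tcp_pos: [0.6308, 0.1956, 0.0926]
tcp_rot: [0.993, 0.122, -0.0, 0.0]
contact_force: [-1.7, -1.3, 1.5]
opening: 0.0642
```

Run:
```python
from h import *
d(.6324,.1961,.0925,14.01)
```

```text
from [0.6308 0.1956 0.0926] psi 14.0 -> tx 1.7 ty -0.2 tz 0.1 az -0.0 tilt [-0.  0. -1.] F [-1.7 -1.3  1.5] open 0.0642 j [-0.18  0.64 -0.22  1.63  0.17  0.9  -1.8 ] t 28.75
```

Request:
carry_out --plan '[{"ax":0,"ay":0,"az":0,"tx":0,"ty":0,"tz":0.5,"claw":1},{"ax":0,"ay":0,"az":0,"tx":0,"ty":0,"tz":0.5,"claw":0},{"ax":0,"ay":0,"az":0,"tx":0,"ty":0,"tz":0.5,"claw":0},{"ax":0,"ay":0,"az":0,"tx":0,"ty":0,"tz":0.5,"claw":0},{"ax":0,"ay":0,"az":0,"tx":0,"ty":0,"tz":0.5,"claw":0},{"ax":0,"ay":0,"az":0,"tx":0,"ty":0,"tz":-40,"claw":0},{"ax":0,"ay":0,"az":0,"tx":0,"ty":0,"tz":-90,"claw":0},{"ax":0,"ay":0,"az":0,"tx":0,"ty":0,"tz":-140,"claw":0}]'

```text
clock: 29.55
tcp_pos: [0.6303, 0.1954, 0.2331]
tcp_rot: [0.993, 0.122, -0.001, 0.0]
contact_force: [0.5, 0.7, 0.6]
opening: 0.0917
```

Run:
```python
from h import *
d(.5388,-.4007,.22,30.9)
w=snap('side','s11',1)
print(proj(w,[.64,.2,.13]))
```

```text
from [0.6303 0.1954 0.2331] psi 14.0 -> tx -233.0 ty 556.3 tz 13.1 az -16.9 tilt [-0.002 -0.    -1.   ] F [0.5 0.7 0.6] open 0.0917 j [-0.16  0.49 -0.25  1.52  0.13  1.15 -1.76] t 29.55
[261.3827702  147.25865758]
```

Request:
carry_out --plan '[{"ax":0,"ay":0,"az":-9,"tx":-145,"ty":345,"tz":0,"claw":0},{"ax":0,"ay":0,"az":-9,"tx":-145,"ty":345,"tz":0,"claw":0},{"ax":0,"ay":0,"az":-9,"tx":-145,"ty":345,"tz":0,"claw":0},{"ax":0,"ay":0,"az":-9,"tx":-145,"ty":345,"tz":0,"claw":0},{"ax":0,"ay":0,"az":-9,"tx":-145,"ty":345,"tz":0,"claw":0},{"ax":0,"ay":0,"az":-9,"tx":-145,"ty":345,"tz":0,"claw":0},{"ax":0,"ay":0,"az":-9,"tx":-145,"ty":345,"tz":0,"claw":0},{"ax":0,"ay":0,"az":-9,"tx":-145,"ty":345,"tz":0,"claw":0}]'

```text
clock: 30.4
tcp_pos: [0.5719, -0.1809, 0.2321]
tcp_rot: [0.981, 0.196, -0.0, 0.001]
contact_force: [0.1, 0.4, 0.4]
opening: 0.0916
```

Run:
```python
from h import *
d(.5388,-.4007,.22,30.9)
w=snap('side','s12',1); c=snap('scene','c12',1)
# expected outlines of base+upper
r=np.radians
L=[((.6347,.1967,r(194),.003),TOTE),((.6330,.1962,r(14),.060),TOTE)]
a=ov(w,L);b=ov(c,L)
def cr(im,w):
    u,v=proj(w,[.635,.197,.07]).astype(int); return cv2.resize(im[v-50:v+50,u-65:u+65],None,fx=3,fy=3,interpolation=cv2.INTER_CUBIC)
cv2.imwrite('pics/c12.png',np.vstack([np.hstack([cr(a,w),cr(b,c)]),np.hstack([cr(w['image'][:,:,::-1],w),cr(c['image'][:,:,::-1],c)])]))
```

```text
from [ 0.5719 -0.1809  0.2321] psi 22.6 -> tx -115.0 ty 190.1 tz 12.1 az -8.3 tilt [-0.001  0.003 -1.   ] F [0.1 0.4 0.4] open 0.0916 j [ 0.39  0.38 -0.17  1.68  0.07  1.08 -0.98] t 30.4
```

View pics/c12.png

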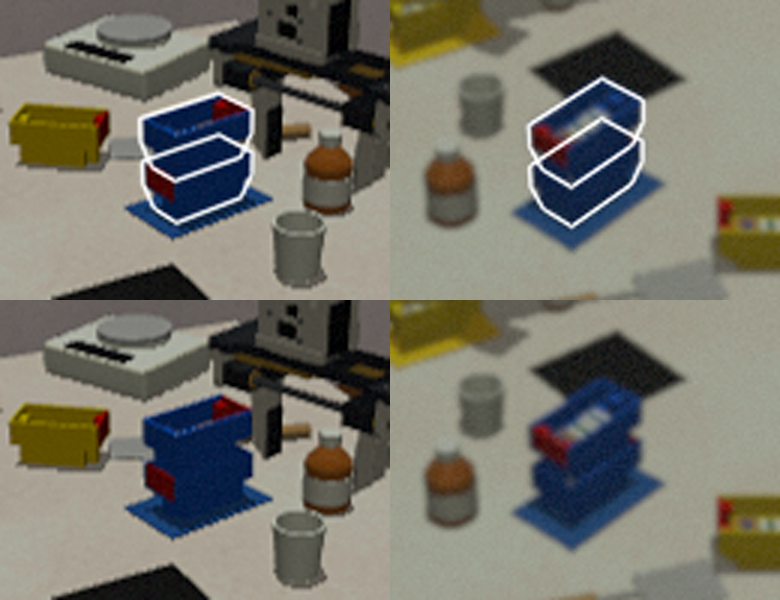

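The first blue stack stands at the right height with opposite red ends. On to b2.

Request:
carry_out --plan '[{"ax":0,"ay":0,"az":-8.3,"tx":-115,"ty":190,"tz":12,"claw":0},{"ax":0,"ay":0,"az":-8.3,"tx":-115,"ty":190,"tz":12,"claw":0},{"ax":0,"ay":0,"az":-8.3,"tx":-115,"ty":190,"tz":12,"claw":0},{"ax":0,"ay":0,"az":-8.3,"tx":-115,"ty":190,"tz":12,"claw":0},{"ax":0,"ay":0,"az":-8.3,"tx":-115,"ty":190,"tz":12,"claw":0},{"ax":0,"ay":0,"az":-8.3,"tx":-115,"ty":190,"tz":12,"claw":0},{"ax":0,"ay":0,"az":-8.3,"tx":-115,"ty":190,"tz":12,"claw":0}]'

```text
clock: 31.2
tcp_pos: [0.5425, -0.3929, 0.2196]
tcp_rot: [0.963, 0.27, 0.0, -0.001]
contact_force: [0.1, 1.3, 1.6]
opening: 0.0918
```

Run:
```python
from h import *
w=load('s12');c=load('c12')
# stack: fit common pose of base and upper offset
hs=[(k,blob(k,'b',proj(k,[.635,.197,.09]))[0]) for k in(c,w)]
def H(k,q):
    return cv2.convexHull(np.concatenate([hullof(k,TOTE,[q[0],q[1],q[2],.060]),hullof(k,TOTE,[.6347,.1967,np.radians(194),.003]),hullof(k,MAT,[.6358,.1971,np.radians(14),0])]))[:,0]
for V in([hs[0]],[hs[1]],hs):
    f=lambda q:sum(1-iou(h,H(k,q)) for k,h in V)
    s=np.array([.634,.1965,np.radians(14)])
    r=minimize(f,s,method='Nelder-Mead',options=dict(initial_simplex=[s,s+[.01,0,0],s+[0,.01,0],s+[0,0,.1]])); print((r.x[:2]*1e3).round(1),np.degrees(r.x[2]).round(1),r.fun)
v=snap('side','s13',1)
b=tote([(v,'b',proj(v,[.5388,-.4007,.04]))],(.5388,-.4007,np.radians(210.9)),0,'b2 side')
d(.5388,-.4007,.031,30.9)
```

```text
[625.7 194.7] 26.6 0.08193363467858583
[632.8 184.3] 25.9 0.0782605575416726
[629.  193.8] 29.2 0.191457995720981
b2 side [ 540.3 -402.2] -149.9 err 0.047 each [(array([ 540.3, -402.2]), np.float64(0.047))] z free -0.6
from [ 0.5432 -0.3916  0.2199] psi 31.4 -> tx -8.5 ty 5.4 tz 188.9 az 0.5 tilt [ 0.001 -0.001 -1.   ] F [1.  1.5 0.8] open 0.0921 j [ 0.67  0.51 -0.12  1.51  0.06  1.12 -0.49] t 31.25
```

Request:
carry_out --plan '[{"ax":0,"ay":0,"az":0.5,"tx":-8.5,"ty":5.4,"tz":40,"claw":0},{"ax":0,"ay":0,"az":0.5,"tx":-8.5,"ty":5.4,"tz":80,"claw":0},{"ax":0,"ay":0,"az":0.5,"tx":-8.5,"ty":5.4,"tz":80,"claw":0}]'

```text
clock: 31.55
tcp_pos: [0.5349, -0.3978, 0.1344]
tcp_rot: [0.964, 0.267, -0.003, -0.005]
contact_force: [-1.1, 1.1, 0.1]
opening: 0.0919
```

Run:
```python
from h import *
d(.5388,-.4007,.031,30.9)
```

```text
from [ 0.5349 -0.3978  0.1344] psi 31.0 -> tx 1.8 ty 4.5 tz 103.4 az 0.1 tilt [-0.003 -0.011 -1.   ] F [-1.1  1.1  0.1] open 0.0919 j [ 0.68  0.6  -0.11  1.58  0.08  0.98 -0.49] t 31.55
```

Request:
carry_out --plan '[{"ax":0,"ay":0,"az":0,"tx":0,"ty":0,"tz":20,"claw":0},{"ax":0,"ay":0,"az":0,"tx":0,"ty":0,"tz":20,"claw":0},{"ax":0,"ay":0,"az":0,"tx":0,"ty":0,"tz":20,"claw":0}]'

```text
clock: 31.85
tcp_pos: [0.5389, -0.4019, 0.1219]
tcp_rot: [0.964, 0.266, 0.001, 0.0]
contact_force: [0.7, 0.7, 0.9]
opening: 0.0922
```

Run:
```python
from h import *
d(.5388,-.4007,.031,30.9)
```

```text
from [ 0.5389 -0.4019  0.1219] psi 30.9 -> tx 0.5 ty -1.1 tz 90.9 az 0.0 tilt [ 0.001  0.001 -1.   ] F [0.7 0.7 0.9] open 0.0922 j [ 0.68  0.61 -0.11  1.58  0.08  0.95 -0.49] t 31.85
```

Request:
carry_out --plan '[{"ax":0,"ay":0,"az":0,"tx":0.5,"ty":0,"tz":45,"claw":0},{"ax":0,"ay":0,"az":0,"tx":0.5,"ty":0,"tz":80,"claw":0},{"ax":0,"ay":0,"az":0,"tx":0.5,"ty":0,"tz":91,"claw":0},{"ax":0,"ay":0,"az":0,"tx":0.5,"ty":0,"tz":91,"claw":0},{"ax":0,"ay":0,"az":0,"tx":0.5,"ty":0,"tz":91,"claw":1},{"ax":0,"ay":0,"az":0,"tx":0.5,"ty":0,"tz":91,"claw":1},{"ax":0,"ay":0,"az":0,"tx":0.5,"ty":0,"tz":91,"claw":1},{"ax":0,"ay":0,"az":0,"tx":0.5,"ty":0,"tz":91,"claw":1}]'

```text
clock: 32.65
tcp_pos: [0.5385, -0.403, 0.0305]
tcp_rot: [0.964, 0.266, 0.001, 0.0]
contact_force: [-0.6, -0.2, 0.8]
opening: 0.0643
```

Request:
carry_out --plan '[{"ax":0,"ay":0,"az":0,"tx":0,"ty":0,"tz":0,"claw":1},{"ax":0,"ay":0,"az":0,"tx":0,"ty":0,"tz":0,"claw":1}]'

```text
clock: 32.85
tcp_pos: [0.5385, -0.4031, 0.0305]
tcp_rot: [0.964, 0.265, 0.0, 0.0]
contact_force: [-1.0, 1.7, 5.9]
opening: 0.0638
```

Run:
```python
from h import *
d(.634,.1965,.22,14)
```

```text
from [ 0.5385 -0.4031  0.0305] psi 30.8 -> tx 389.0 ty -466.2 tz -189.5 az 16.8 tilt [ 0.001  0.001 -1.   ] F [-1.   1.7  5.9] open 0.0638 j [ 0.67  0.73 -0.1   1.62  0.09  0.8  -0.5 ] t 32.85
```

Request:
carry_out --plan '[{"ax":0,"ay":0,"az":0,"tx":0,"ty":0,"tz":-30,"claw":1},{"ax":0,"ay":0,"az":0,"tx":0,"ty":0,"tz":-75,"claw":1},{"ax":0,"ay":0,"az":0,"tx":0,"ty":0,"tz":-120,"claw":1},{"ax":0,"ay":0,"az":0,"tx":5,"ty":-6,"tz":-165,"claw":1},{"ax":0,"ay":0,"az":2,"tx":25,"ty":-30,"tz":-200,"claw":1},{"ax":0,"ay":0,"az":4,"tx":50,"ty":-60,"tz":-210,"claw":1},{"ax":0,"ay":0,"az":6,"tx":78,"ty":-93,"tz":-210,"claw":1},{"ax":0,"ay":0,"az":8,"tx":106,"ty":-126,"tz":-210,"claw":1}]'

```text
clock: 33.65
tcp_pos: [0.5646, -0.2394, 0.24]
tcp_rot: [0.981, 0.196, 0.001, 0.0]
contact_force: [1.5, 2.2, -1.8]
opening: 0.0639
```

Request:
carry_out --plan '[{"ax":0,"ay":0,"az":1,"tx":31,"ty":-28,"tz":0,"claw":1},{"ax":0,"ay":0,"az":2,"tx":62,"ty":-56,"tz":0,"claw":1},{"ax":0,"ay":0,"az":3,"tx":93,"ty":-84,"tz":0,"claw":1},{"ax":0,"ay":0,"az":4,"tx":124,"ty":-112,"tz":0,"claw":1},{"ax":0,"ay":0,"az":5,"tx":155,"ty":-140,"tz":0,"claw":1},{"ax":0,"ay":0,"az":6,"tx":186,"ty":-168,"tz":0,"claw":1},{"ax":0,"ay":0,"az":7,"tx":217,"ty":-196,"tz":0,"claw":1},{"ax":0,"ay":0,"az":8,"tx":235,"ty":-215,"tz":0,"claw":1}]'

```text
clock: 34.45
tcp_pos: [0.6984, 0.0533, 0.2387]
tcp_rot: [0.992, 0.13, 0.0, -0.001]
contact_force: [0.7, 0.1, -1.5]
opening: 0.0636
```

Run:
```python
from h import *
d(.6324,.1961,.22,14)
```

```text
from [0.6984 0.0533 0.2387] psi 14.9 -> tx -27.0 ty -155.0 tz 18.7 az 0.9 tilt [ 0.    -0.002 -1.   ] F [ 0.7  0.1 -1.5] open 0.0636 j [ 0.01  0.56 -0.19  1.4   0.11  1.2  -1.5 ] t 34.45
```

Request:
carry_out --plan '[{"ax":0,"ay":0,"az":0.9,"tx":-7,"ty":-40,"tz":0,"claw":1},{"ax":0,"ay":0,"az":0.9,"tx":-14,"ty":-80,"tz":0,"claw":1},{"ax":0,"ay":0,"az":0.9,"tx":-21,"ty":-120,"tz":0,"claw":1},{"ax":0,"ay":0,"az":0.9,"tx":-27,"ty":-155,"tz":0,"claw":1},{"ax":0,"ay":0,"az":0.9,"tx":-27,"ty":-155,"tz":25,"claw":1},{"ax":0,"ay":0,"az":0.9,"tx":-27,"ty":-155,"tz":50,"claw":1},{"ax":0,"ay":0,"az":0.9,"tx":-27,"ty":-155,"tz":60,"claw":1},{"ax":0,"ay":0,"az":0.9,"tx":-27,"ty":-155,"tz":60,"claw":1}]'

```text
clock: 35.25
tcp_pos: [0.6309, 0.1908, 0.1771]
tcp_rot: [0.993, 0.121, -0.002, 0.0]
contact_force: [0.2, -0.5, -0.8]
opening: 0.0636
```

Request:
carry_out --plan '[{"ax":0,"ay":0,"az":0,"tx":0,"ty":0,"tz":0,"claw":1},{"ax":0,"ay":0,"az":0,"tx":0,"ty":0,"tz":0,"claw":1}]'

```text
clock: 35.45
tcp_pos: [0.6333, 0.1918, 0.1807]
tcp_rot: [0.993, 0.121, 0.001, -0.0]
contact_force: [0.7, 0.4, -1.2]
opening: 0.0642
```

Run:
```python
from h import *
d(.6324,.1961,.1475,14)
w=snap('wrist','w14',1); s=snap('side','s14',1); c=snap('scene','c14',1)
p=robot.get_obs()['tcp_pos']; z=p[2]-.0305
r=np.radians
L=[((p[0]+.0016,p[1]+.0004,r(194),z),RIM),((.634,.1965,r(14),.06),RIM)]
def cr(k):
    u,v=proj(k,[.635,.197,.1]).astype(int); return cv2.resize(ov(k,L)[v-52:v+52,u-60:u+60],(345,300),interpolation=cv2.INTER_CUBIC)
cv2.imwrite('pics/c14.png',np.hstack([cv2.resize(ov(w,L),(400,300)),np.zeros((300,0,3),np.uint8),cr(s)]))
```

```text
from [0.6333 0.1918 0.1807] psi 13.9 -> tx 0.1 ty -4.4 tz 33.2 az -0.1 tilt [ 0.002 -0.    -1.   ] F [ 0.7  0.4 -1.2] open 0.0642 j [-0.18  0.54 -0.22  1.57  0.13  1.05 -1.76] t 35.45
```

View pics/c14.png

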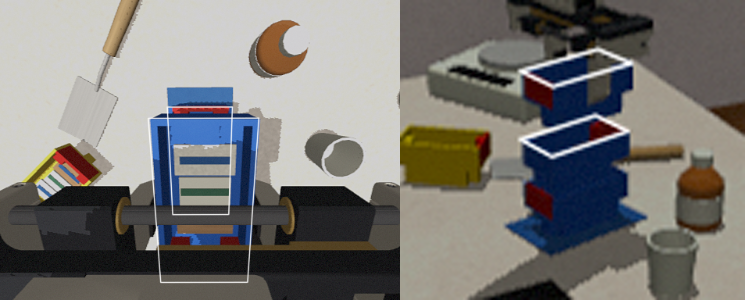

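Predicted outlines match for both the held tote and the stack top. I'll shift 4.4 mm sideways and lower.

Request:
carry_out --plan '[{"ax":0,"ay":0,"az":0,"tx":0,"ty":-4.4,"tz":8,"claw":1},{"ax":0,"ay":0,"az":0,"tx":0,"ty":-4.4,"tz":14,"claw":1},{"ax":0,"ay":0,"az":0,"tx":0,"ty":-4.4,"tz":20,"claw":1},{"ax":0,"ay":0,"az":0,"tx":0,"ty":-4.4,"tz":25,"claw":1},{"ax":0,"ay":0,"az":0,"tx":0,"ty":-4.4,"tz":30,"claw":1},{"ax":0,"ay":0,"az":0,"tx":0,"ty":-4.4,"tz":33.5,"claw":1},{"ax":0,"ay":0,"az":0,"tx":0,"ty":-4.4,"tz":33.5,"claw":1}]'

```text
clock: 36.3
tcp_pos: [0.6312, 0.196, 0.1475]
tcp_rot: [0.993, 0.121, 0.0, 0.0]
contact_force: [-5.5, -1.2, 9.9]
opening: 0.064
```

Run:
```python
from h import *
d(.6324,.1961,.1475,14)
```

```text
from [0.6312 0.196  0.1475] psi 13.9 -> tx 1.2 ty 0.2 tz -0.0 az -0.1 tilt [ 0.  0. -1.] F [-5.5 -1.2  9.9] open 0.064 j [-0.19  0.57 -0.22  1.59  0.14  0.99 -1.78] t 36.3
```

Request:
carry_out --plan '[{"ax":0,"ay":0,"az":0,"tx":0,"ty":0,"tz":-0.5,"claw":1},{"ax":0,"ay":0,"az":0,"tx":0,"ty":0,"tz":-0.5,"claw":0},{"ax":0,"ay":0,"az":0,"tx":0,"ty":0,"tz":-0.5,"claw":0},{"ax":0,"ay":0,"az":0,"tx":0,"ty":0,"tz":-0.5,"claw":0},{"ax":0,"ay":0,"az":0,"tx":0,"ty":0,"tz":-0.5,"claw":0},{"ax":0,"ay":0,"az":0,"tx":0,"ty":0,"tz":-40,"claw":0},{"ax":0,"ay":0,"az":0,"tx":0,"ty":0,"tz":-90,"claw":0},{"ax":0,"ay":0,"az":0,"tx":0,"ty":0,"tz":-130,"claw":0}]'

```text
clock: 37.1
tcp_pos: [0.6314, 0.1964, 0.2779]
tcp_rot: [0.993, 0.121, 0.001, -0.0]
contact_force: [1.4, -0.0, 0.8]
opening: 0.092
```

Run:
```python
from h import *
d(.5228,.3946,.22,145.2)
```

```text
from [0.6314 0.1964 0.2779] psi 13.9 -> tx -57.8 ty -218.5 tz 57.9 az -131.3 tilt [ 0.001 -0.    -1.   ] F [ 1.4 -0.   0.8] open 0.092 j [-0.18  0.46 -0.23  1.47  0.11  1.23 -1.75] t 37.1
```

Request:
carry_out --plan '[{"ax":0,"ay":0,"az":-68,"tx":-95,"ty":-79,"tz":-20,"claw":0},{"ax":0,"ay":0,"az":-68,"tx":-95,"ty":-79,"tz":-20,"claw":0},{"ax":0,"ay":0,"az":-68,"tx":-95,"ty":-79,"tz":-20,"claw":0},{"ax":0,"ay":0,"az":-68,"tx":-95,"ty":-79,"tz":-20,"claw":0},{"ax":0,"ay":0,"az":-68,"tx":-95,"ty":-79,"tz":-20,"claw":0},{"ax":0,"ay":0,"az":-68,"tx":-95,"ty":-79,"tz":-20,"claw":0},{"ax":0,"ay":0,"az":-68,"tx":-95,"ty":-79,"tz":-20,"claw":0},{"ax":0,"ay":0,"az":-68,"tx":-95,"ty":-79,"tz":-20,"claw":0}]'

```text
clock: 37.9
tcp_pos: [0.5199, 0.25, 0.2957]
tcp_rot: [0.753, 0.658, 0.0, 0.0]
contact_force: [-0.1, 1.0, -0.7]
opening: 0.0916
```

Request:
carry_out --plan '[{"ax":0,"ay":0,"az":0,"tx":0,"ty":0,"tz":0,"claw":0},{"ax":0,"ay":0,"az":0,"tx":0,"ty":0,"tz":0,"claw":0}]'

```text
clock: 38.1
tcp_pos: [0.52, 0.2499, 0.2957]
tcp_rot: [0.757, 0.654, 0.0, -0.0]
contact_force: [-0.5, 0.8, -0.0]
opening: 0.0921
```

Run:
```python
from h import *
w=snap('wrist','w15',1); w5=load('w5')
y=tote([(k,'y',proj(k,[.5228,.3946,.05])) for k in(w,w5)],(.5228,.3946,np.radians(-34.8)),0,'y1')
d(y[0],y[1],.2,145.2)
```

```text
y1 [522.7 394.3] -34.9 err 0.024 each [(array([522.7, 394.3]), np.float64(0.021)), (array([522.8, 394.6]), np.float64(0.026))] z free 4.3
from [0.52   0.2499 0.2957] psi 81.7 -> tx 143.3 ty -18.2 tz 95.7 az -63.5 tilt [ 0. -0. -1.] F [-0.4 -0.7  0.8] open 0.0916 j [-0.11  0.31 -0.47  1.66  0.15  1.21 -0.77] t 38.15
```

Request:
carry_out --plan '[{"ax":0,"ay":0,"az":-63.4,"tx":143,"ty":-18,"tz":95,"claw":0},{"ax":0,"ay":0,"az":-63.4,"tx":143,"ty":-18,"tz":95,"claw":0},{"ax":0,"ay":0,"az":-63.4,"tx":143,"ty":-18,"tz":95,"claw":0},{"ax":0,"ay":0,"az":-63.4,"tx":143,"ty":-18,"tz":95,"claw":0},{"ax":0,"ay":0,"az":-63.4,"tx":143,"ty":-18,"tz":95,"claw":0},{"ax":0,"ay":0,"az":-63.4,"tx":143,"ty":-18,"tz":95,"claw":0},{"ax":0,"ay":0,"az":-63.4,"tx":143,"ty":-18,"tz":95,"claw":0},{"ax":0,"ay":0,"az":-63.4,"tx":143,"ty":-18,"tz":95,"claw":0}]'

```text
clock: 38.95
tcp_pos: [0.5223, 0.3941, 0.2003]
tcp_rot: [0.297, 0.955, -0.0, -0.0]
contact_force: [-0.0, -0.3, -0.5]
opening: 0.0918
```

Request:
carry_out --plan '[{"ax":0,"ay":0,"az":0,"tx":0,"ty":0,"tz":0,"claw":0},{"ax":0,"ay":0,"az":0,"tx":0,"ty":0,"tz":0,"claw":0}]'

```text
clock: 39.15
tcp_pos: [0.5223, 0.394, 0.2006]
tcp_rot: [0.3, 0.954, -0.0, -0.0]
contact_force: [-0.2, -0.5, 0.3]
opening: 0.0919
```

Run:
```python
from h import *
d(.5227,.3944,.031,145.1)
```

```text
from [0.5223 0.394  0.2006] psi 145.1 -> tx -0.1 ty 0.5 tz 169.6 az 0.0 tilt [ 0. -0. -1.] F [-0.2 -0.5  0.3] open 0.0919 j [-0.21  0.59 -0.69  1.56  0.4   1.14 -0.03] t 39.15
```

Request:
carry_out --plan '[{"ax":0,"ay":0,"az":0,"tx":0,"ty":0,"tz":50,"claw":0},{"ax":0,"ay":0,"az":0,"tx":0,"ty":0,"tz":100,"claw":0},{"ax":0,"ay":0,"az":0,"tx":0,"ty":0,"tz":145,"claw":0},{"ax":0,"ay":0,"az":0,"tx":0,"ty":0,"tz":169,"claw":0},{"ax":0,"ay":0,"az":0,"tx":0,"ty":0,"tz":169,"claw":0},{"ax":0,"ay":0,"az":0,"tx":0,"ty":0,"tz":169,"claw":1},{"ax":0,"ay":0,"az":0,"tx":0,"ty":0,"tz":169,"claw":1},{"ax":0,"ay":0,"az":0,"tx":0,"ty":0,"tz":169,"claw":1}]'

```text
clock: 39.95
tcp_pos: [0.5237, 0.3953, 0.0342]
tcp_rot: [0.299, 0.954, 0.002, 0.001]
contact_force: [0.0, -0.1, 0.2]
opening: 0.0722
```

Request:
carry_out --plan '[{"ax":0,"ay":0,"az":0,"tx":0,"ty":0,"tz":0,"claw":1},{"ax":0,"ay":0,"az":0,"tx":0,"ty":0,"tz":0,"claw":1},{"ax":0,"ay":0,"az":0,"tx":0,"ty":0,"tz":0,"claw":1}]'

```text
clock: 40.25
tcp_pos: [0.5233, 0.3948, 0.0335]
tcp_rot: [0.298, 0.954, 0.001, 0.001]
contact_force: [-0.3, -1.3, 6.7]
opening: 0.0635
```

Run:
```python
from h import *
d(.50,.25,.22,160)
d(.6231,-.2138,.22,177)
```

```text
from [0.5233 0.3948 0.0335] psi 145.3 -> tx -63.4 ty -132.3 tz -186.5 az -14.7 tilt [-0.001  0.002 -1.   ] F [-0.3 -1.3  6.7] open 0.0635 j [-0.28  0.78 -0.59  1.65  0.54  0.87 -0.12] t 40.25
from [0.5233 0.3948 0.0335] psi 145.3 -> tx -428.8 ty -443.3 tz -186.5 az -31.7 tilt [-0.001  0.002 -1.   ] F [-0.3 -1.3  6.7] open 0.0635 j [-0.28  0.78 -0.59  1.65  0.54  0.87 -0.12] t 40.25
```

Request:
carry_out --plan '[{"ax":0,"ay":0,"az":0,"tx":0,"ty":0,"tz":-30,"claw":1},{"ax":0,"ay":0,"az":0,"tx":0,"ty":0,"tz":-75,"claw":1},{"ax":0,"ay":0,"az":0,"tx":0,"ty":0,"tz":-120,"claw":1},{"ax":0,"ay":0,"az":-3,"tx":-5,"ty":-20,"tz":-165,"claw":1},{"ax":0,"ay":0,"az":-6,"tx":-14,"ty":-55,"tz":-200,"claw":1},{"ax":0,"ay":0,"az":-9,"tx":-24,"ty":-95,"tz":-217,"claw":1},{"ax":0,"ay":0,"az":-12,"tx":-34,"ty":-135,"tz":-217,"claw":1},{"ax":0,"ay":0,"az":-14,"tx":-44,"ty":-175,"tz":-217,"claw":1}]'

```text
clock: 41.05
tcp_pos: [0.4583, 0.2238, 0.2494]
tcp_rot: [0.179, 0.984, -0.0, 0.001]
contact_force: [1.0, -0.4, -0.8]
opening: 0.0636
```

Run:
```python
from h import *
d(.50,.0,.22,170)
d(.6231,-.2139,.22,177)
```

```text
from [0.4583 0.2238 0.2494] psi 159.4 -> tx -117.8 ty -194.8 tz 29.4 az -10.6 tilt [-0.002  0.    -1.   ] F [ 1.  -0.4 -0.8] open 0.0636 j [ 0.2   0.29 -0.84  1.86  0.24  1.09  0.49] t 41.05
from [0.4583 0.2238 0.2494] psi 159.4 -> tx -308.2 ty -351.7 tz 29.4 az -17.6 tilt [-0.002  0.    -1.   ] F [ 1.  -0.4 -0.8] open 0.0636 j [ 0.2   0.29 -0.84  1.86  0.24  1.09  0.49] t 41.05
```

Request:
carry_out --plan '[{"ax":0,"ay":0,"az":-2,"tx":-23,"ty":-39,"tz":0,"claw":1},{"ax":0,"ay":0,"az":-4,"tx":-46,"ty":-78,"tz":0,"claw":1},{"ax":0,"ay":0,"az":-6,"tx":-70,"ty":-117,"tz":0,"claw":1},{"ax":0,"ay":0,"az":-8,"tx":-94,"ty":-156,"tz":0,"claw":1},{"ax":0,"ay":0,"az":-10,"tx":-118,"ty":-195,"tz":0,"claw":1},{"ax":0,"ay":0,"az":-12,"tx":-150,"ty":-221,"tz":5,"claw":1},{"ax":0,"ay":0,"az":-14,"tx":-182,"ty":-247,"tz":10,"claw":1},{"ax":0,"ay":0,"az":-16,"tx":-214,"ty":-273,"tz":15,"claw":1}]'

```text
clock: 41.85
tcp_pos: [0.5627, -0.1077, 0.2338]
tcp_rot: [0.041, 0.999, -0.0, 0.0]
contact_force: [-0.9, -0.0, -0.4]
opening: 0.0639
```

Run:
```python
from h import *
d(.6231,-.2139,.13,177)
```

```text
from [ 0.5627 -0.1077  0.2338] psi 175.3 -> tx -68.8 ty -100.9 tz 103.8 az -1.7 tilt [-0.    -0.001 -1.   ] F [-0.9 -0.  -0.4] open 0.0639 j [ 0.69  0.41 -0.7   1.74  0.29  1.11  1.39] t 41.85
```

Request:
carry_out --plan '[{"ax":0,"ay":0,"az":-1.7,"tx":-25,"ty":-38,"tz":10,"claw":1},{"ax":0,"ay":0,"az":-1.7,"tx":-50,"ty":-74,"tz":20,"claw":1},{"ax":0,"ay":0,"az":-1.7,"tx":-69,"ty":-101,"tz":45,"claw":1},{"ax":0,"ay":0,"az":-1.7,"tx":-69,"ty":-101,"tz":75,"claw":1},{"ax":0,"ay":0,"az":-1.7,"tx":-69,"ty":-101,"tz":100,"claw":1},{"ax":0,"ay":0,"az":-1.7,"tx":-69,"ty":-101,"tz":104,"claw":1},{"ax":0,"ay":0,"az":-1.7,"tx":-69,"ty":-101,"tz":104,"claw":1},{"ax":0,"ay":0,"az":-1.7,"tx":-69,"ty":-101,"tz":104,"claw":1}]'

```text
clock: 42.65
tcp_pos: [0.624, -0.212, 0.1314]
tcp_rot: [0.026, 1.0, -0.0, 0.001]
contact_force: [0.1, -0.2, 0.4]
opening: 0.0637
```

Run:
```python
from h import *
d(.6231,-.2139,.0935,177)
w=snap('wrist','w16',1); s=snap('side','s16',1)
p=robot.get_obs()['tcp_pos']; z=p[2]-.0335
r=np.radians
L=[((p[0],p[1],r(-3),z),RIM),((.6231,-.2139,r(177),.003),RIM),((.6231,-.2138,r(177),0),MAT)]
def cr(k):
    u,v=proj(k,[.623,-.214,.08]).astype(int); return cv2.resize(ov(k,L)[v-65:v+65,u-75:u+75],(345,300),interpolation=cv2.INTER_CUBIC)
cv2.imwrite('pics/c16.png',np.hstack([cv2.resize(ov(w,L),(400,300)),cr(s)]))
```

```text
from [ 0.624  -0.212   0.1314] psi 177.0 -> tx 0.8 ty -1.9 tz 37.9 az 0.0 tilt [-0.002 -0.    -1.   ] F [ 0.1 -0.2  0.4] open 0.0637 j [ 0.71  0.66 -0.61  1.6   0.42  1.01  1.49] t 42.65
```

View pics/c16.png

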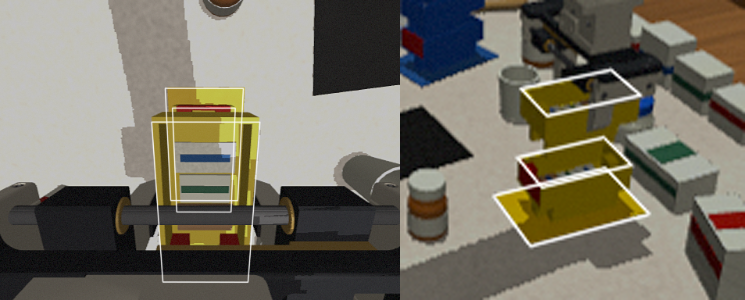

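Alignment looks right, with the red end opposite to the base's. Lowering.

Request:
carry_out --plan '[{"ax":0,"ay":0,"az":0,"tx":-0.5,"ty":-1.9,"tz":10,"claw":1},{"ax":0,"ay":0,"az":0,"tx":-0.5,"ty":-1.9,"tz":18,"claw":1},{"ax":0,"ay":0,"az":0,"tx":-0.5,"ty":-1.9,"tz":24,"claw":1},{"ax":0,"ay":0,"az":0,"tx":-0.5,"ty":-1.9,"tz":30,"claw":1},{"ax":0,"ay":0,"az":0,"tx":-0.5,"ty":-1.9,"tz":35,"claw":1},{"ax":0,"ay":0,"az":0,"tx":-0.5,"ty":-1.9,"tz":38,"claw":1},{"ax":0,"ay":0,"az":0,"tx":-0.5,"ty":-1.9,"tz":38,"claw":1}]'

```text
clock: 43.45
tcp_pos: [0.6232, -0.214, 0.0934]
tcp_rot: [0.026, 1.0, -0.0, -0.0]
contact_force: [-6.0, 1.1, 12.0]
opening: 0.064
```

Run:
```python
from h import *
d(.6231,-.2139,.0935,177)
```

```text
from [ 0.6232 -0.214   0.0934] psi 177.0 -> tx 0.1 ty 0.1 tz -0.1 az -0.0 tilt [ 0.001 -0.001 -1.   ] F [-6.   1.1 12. ] open 0.064 j [ 0.69  0.7  -0.59  1.62  0.45  0.96  1.47] t 43.45
```

Request:
carry_out --plan '[{"ax":0,"ay":0,"az":0,"tx":0,"ty":0,"tz":-0.5,"claw":1},{"ax":0,"ay":0,"az":0,"tx":0,"ty":0,"tz":-0.5,"claw":0},{"ax":0,"ay":0,"az":0,"tx":0,"ty":0,"tz":-0.5,"claw":0},{"ax":0,"ay":0,"az":0,"tx":0,"ty":0,"tz":-0.5,"claw":0},{"ax":0,"ay":0,"az":0,"tx":0,"ty":0,"tz":-0.5,"claw":0},{"ax":0,"ay":0,"az":0,"tx":0,"ty":0,"tz":-40,"claw":0},{"ax":0,"ay":0,"az":0,"tx":0,"ty":0,"tz":-90,"claw":0},{"ax":0,"ay":0,"az":0,"tx":0,"ty":0,"tz":-140,"claw":0}]'

```text
clock: 44.25
tcp_pos: [0.6228, -0.2138, 0.2324]
tcp_rot: [0.026, 1.0, 0.001, -0.001]
contact_force: [1.2, -0.8, 0.1]
opening: 0.0917
```

Run:
```python
from h import *
for n in('scene','side'):
    c=snap(n,n+'17',1.5); m=masks(c['image'])['g']; k,l,st,ce=cv2.connectedComponentsWithStats(m.astype(np.uint8))
    for j in range(1,k):
        p=px2z(c,*ce[j],.018)
        if st[j,4]>20 and .3<p[0]<.6 and abs(p[1]+.3)<.15: print(n,ce[j],st[j,4],p.round(4))
d(.43,-.29,.28,177)
```

```text
scene [249.61904762 142.57142857] 21 [ 0.3666 -0.3209  0.018 ]
side [248.97546012 292.01840491] 163 [ 0.3652 -0.3279  0.018 ]
from [ 0.6282 -0.2144  0.2402] psi 177.0 -> tx 194.0 ty -85.9 tz -39.8 az -0.0 tilt [-0.013 -0.003 -1.   ] F [0.5 0.4 0. ] open 0.0918 j [ 0.74  0.55 -0.66  1.51  0.35  1.19  1.54] t 44.35
```

View pics/side17.png

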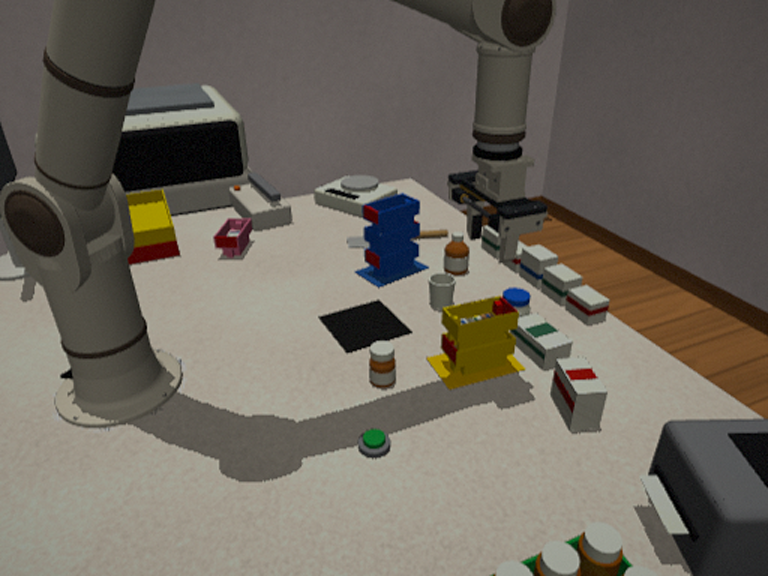

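All stacks stand correctly: blue three high at (392,240), yellow two high at (480,340), red ends alternating. The button is unmoved at (375,440). I'll approach it with the fingers closed and re-measure from close by.

Request:
carry_out --plan '[{"ax":0,"ay":0,"az":0,"tx":145,"ty":-100,"tz":-30,"claw":1},{"ax":0,"ay":0,"az":0,"tx":145,"ty":-100,"tz":-30,"claw":1},{"ax":0,"ay":0,"az":0,"tx":145,"ty":-100,"tz":-30,"claw":1},{"ax":0,"ay":0,"az":0,"tx":145,"ty":-100,"tz":-30,"claw":1},{"ax":0,"ay":0,"az":0,"tx":145,"ty":-100,"tz":-30,"claw":1},{"ax":0,"ay":0,"az":0,"tx":145,"ty":-100,"tz":-30,"claw":1},{"ax":0,"ay":0,"az":0,"tx":145,"ty":-100,"tz":-30,"claw":1}]'

```text
clock: 45.05
tcp_pos: [0.4744, -0.3051, 0.2617]
tcp_rot: [0.025, 1.0, 0.0, 0.0]
contact_force: [-0.3, 0.5, 0.6]
opening: 0.0401
```

```bash
cat > btn.py <<'E'
from h import *
for n in('side','wrist'):
    c=snap(n,n+'18',1); m=masks(c['image'])['g']; k,l,st,ce=cv2.connectedComponentsWithStats(m.astype(np.uint8))
    for j in range(1,k):
        p=px2z(c,*ce[j],.018)
        if st[j,4]>60 and .2<p[0]<.6 and abs(p[1]+.3)<.2: print(n,ce[j].round(1),st[j,2:],p.round(4))
d(.365,-.3265,.05,177)
E
python3 btn.py
```

```text
side [249.  292.2] [ 15  13 161] [ 0.365  -0.3285  0.018 ]
wrist [242.9  92. ] [ 25  27 541] [ 0.3638 -0.3262  0.018 ]
from [ 0.4745 -0.3048  0.2615] psi 177.2 -> tx 108.3 ty -27.1 tz 211.5 az 0.2 tilt [-0.     0.001 -1.   ] F [0.3 0.4 0.3] open 0.0323 j [ 1.07  0.35 -0.68  1.73  0.24  1.15  1.84] t 45.15
```

Request:
carry_out --plan '[{"ax":0,"ay":0,"az":0,"tx":108,"ty":-27,"tz":60,"claw":1},{"ax":0,"ay":0,"az":0,"tx":108,"ty":-27,"tz":100,"claw":1},{"ax":0,"ay":0,"az":0,"tx":108,"ty":-27,"tz":150,"claw":1},{"ax":0,"ay":0,"az":0,"tx":108,"ty":-27,"tz":200,"claw":1},{"ax":0,"ay":0,"az":0,"tx":108,"ty":-27,"tz":210,"claw":1},{"ax":0,"ay":0,"az":0,"tx":108,"ty":-27,"tz":210,"claw":1},{"ax":0,"ay":0,"az":0,"tx":108,"ty":-27,"tz":210,"claw":1}]'

```text
clock: 45.85
tcp_pos: [0.3647, -0.3262, 0.0513]
tcp_rot: [0.025, 1.0, 0.001, -0.001]
contact_force: [-0.5, -0.1, 1.6]
opening: 0.0005
```

```bash
sed -i 's/d(.365,-.3265,.05,177)/d(.3645,-.3265,.012,177)/' btn.py; python3 btn.py
```

```text
side [249.1 293.1] [ 15  11 133] [ 0.3641 -0.3313  0.018 ]
wrist [264.5 214.1] [  46   36 1303] [ 0.3592 -0.3258  0.018 ]
from [ 0.3668 -0.3282  0.0539] psi 177.1 -> tx 2.4 ty 1.6 tz 41.9 az 0.1 tilt [-0.003 -0.002 -1.   ] F [-0.3 -0.   0.4] open 0.0005 j [ 1.13  0.51 -0.54  2.06  0.42  0.67  1.83] t 45.95
```

Request:
carry_out --plan '[{"ax":0,"ay":0,"az":0,"tx":1,"ty":0,"tz":20,"claw":1},{"ax":0,"ay":0,"az":0,"tx":1,"ty":0,"tz":31,"claw":1},{"ax":0,"ay":0,"az":0,"tx":1,"ty":0,"tz":36,"claw":1},{"ax":0,"ay":0,"az":0,"tx":1,"ty":0,"tz":39,"claw":1},{"ax":0,"ay":0,"az":0,"tx":1,"ty":0,"tz":42,"claw":1},{"ax":0,"ay":0,"az":0,"tx":1,"ty":0,"tz":42,"claw":1},{"ax":0,"ay":0,"az":0,"tx":1,"ty":0,"tz":42,"claw":1}]'

```text
clock: 46.65
tcp_pos: [0.365, -0.329, 0.0153]
tcp_rot: [0.026, 1.0, -0.003, 0.0]
contact_force: [-11.3, 8.6, 53.4]
opening: 0.0006
```

Run:
```python
from h import *
d(.3645,-.3265,.012,177)
o=robot.get_obs(); print(o['wrist_torque'],o['contact_force'])
c=snap('side','side19',1); w=snap('wrist','wrist19',1)
o=robot.get_obs(); print(o['wrist_torque'],o['contact_force'],o['tcp_pos'])
cv2.imwrite('pics/c19.png',np.hstack([cv2.resize(c['image'][210:330,170:330],(420,315),interpolation=cv2.INTER_CUBIC),cv2.resize(w['image'],(380,285))[[*range(285),*[284]*30]]])[:,:,::-1])
```

```text
from [ 0.365  -0.329   0.0153] psi 177.0 -> tx 0.6 ty 2.4 tz 3.3 az 0.0 tilt [-0.001 -0.006 -1.   ] F [-11.3   8.6  53.4] open 0.0006 j [ 1.08  0.57 -0.49  2.08  0.48  0.6   1.77] t 46.65
[ 2.14875681  2.49663035 -0.0443399 ] [-11.301184     8.56960988  53.38486047]
[ 2.09370598  2.4438932  -0.00321816] [-10.69525242   8.85935448  54.33603212] [ 0.36500307 -0.32898386  0.01533952]
```

View pics/c19.png

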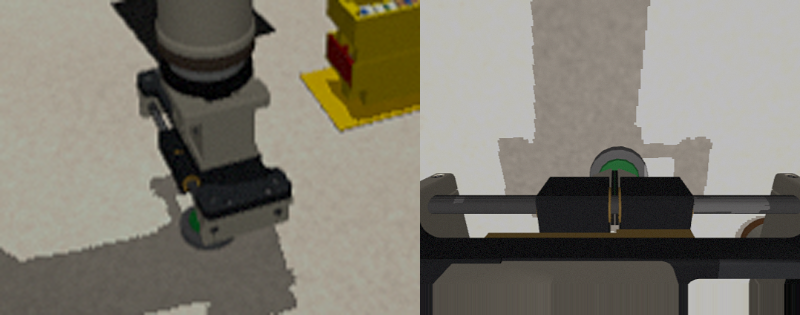

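Run:
```python
from h import *
for fn in('wrist18','wrist19'):
    w=load(fn); m=masks(w['image'])['g']; k,l,st,ce=cv2.connectedComponentsWithStats(m.astype(np.uint8)); j=max(range(1,k),key=lambda j:st[j,4] if abs(ce[j][0]-265)<60 else 0)
    x,y,ww,hh=st[j,:4]; print(fn,st[j]); ys,xs=np.nonzero(l==j)
    for z in(.012,.018): 
        t=px2z(w,xs[ys==ys.min()].mean(),y-.5,z); i=ys.max(); row=xs[ys==i-1]
        print(' z',z,'far edge',t.round(4),'lo row',i,px2z(w,row.min()-.5,i,z).round(4),px2z(w,row.max()+.5,i,z).round(4), 'widest', px2z(w,x-.5,ys[xs==x].mean(),z).round(4),px2z(w,x+ww-.5,ys[xs==x+ww-1].mean(),z).round(4))
    print(' tcp proj',proj(w,[.365,-.329,.0153]), 'grey',[w['image'][r,int(ce[j][0])].tolist() for r in range(y-14,y+2,2)])
c=load('side19'); 
m=masks(c['image'])['g']; ys,xs=np.nonzero(m[230:310,225:275]); print(xs.min()+225,xs.max()+225,ys.min()+230,ys.max()+230,len(xs))
for X in([.365,-.3265,.018],[.347,-.3265,.018],[.365,-.3445,.018],[.365,-.329,.0153]): print(X,proj(c,X))
```

```text
wrist18 [ 242  196   46   36 1303]
 z 0.012 far edge [ 0.3464 -0.3251  0.012 ] lo row 231 [ 0.3746 -0.343   0.012 ] [ 0.3762 -0.31    0.012 ] widest [ 0.3649 -0.3439  0.012 ] [ 0.3667 -0.3082  0.012 ]
 z 0.018 far edge [ 0.3447 -0.3251  0.018 ] lo row 231 [ 0.372  -0.3424  0.018 ] [ 0.3736 -0.3104  0.018 ] widest [ 0.3626 -0.3433  0.018 ] [ 0.3643 -0.3087  0.018 ]
 tcp proj [260.61167534 220.29662868] grey [[99, 95, 88], [39, 40, 39], [89, 89, 89], [90, 89, 87], [90, 88, 88], [89, 87, 87], [90, 87, 88], [17, 54, 29]]
wrist19 [242 214  53  24 614]
 z 0.012 far edge [ 0.3461 -0.3255  0.012 ] lo row 237 [ 0.3628 -0.3112  0.012 ] [ 0.363  -0.3086  0.012 ] widest [ 0.3572 -0.3423  0.012 ] [ 0.3623 -0.3086  0.012 ]
 z 0.018 far edge [ 0.344  -0.3255  0.018 ] lo row 237 [ 0.36   -0.3117  0.018 ] [ 0.3602 -0.3092  0.018 ] widest [ 0.3546 -0.3416  0.018 ] [ 0.3595 -0.3092  0.018 ]
 tcp proj [262.91968257 243.57682794] grey [[49, 50, 52], [87, 84, 85], [92, 91, 91], [92, 90, 91], [86, 84, 85], [88, 86, 87], [88, 88, 88], [33, 63, 35]]
242 245 290 298 23
[0.365, -0.3265, 0.018] [248.642043   291.64462041]
[0.347, -0.3265, 0.018] [241.56839974 293.95571189]
[0.365, -0.3445, 0.018] [251.67225588 296.82649095]
[0.365, -0.329, 0.0153] [249.07548179 293.1931349 ]
```

The wrist moment fits a push purely at the fingertips, centred on the button, with 53 N against a 6 N spring, so the button is at its stop. Now I'll let it up and clear the arm.

Request:
carry_out --plan '[{"ax":0,"ay":0,"az":0,"tx":0,"ty":0,"tz":-4,"claw":1},{"ax":0,"ay":0,"az":0,"tx":0,"ty":0,"tz":-15,"claw":1},{"ax":0,"ay":0,"az":0,"tx":0,"ty":0,"tz":-50,"claw":1},{"ax":0,"ay":0,"az":0,"tx":0,"ty":0,"tz":-95,"claw":1},{"ax":0,"ay":0,"az":0,"tx":0,"ty":0,"tz":-140,"claw":1},{"ax":0,"ay":0,"az":0,"tx":-40,"ty":0,"tz":-180,"claw":1},{"ax":0,"ay":0,"az":0,"tx":-80,"ty":0,"tz":-200,"claw":1},{"ax":0,"ay":0,"az":0,"tx":-90,"ty":0,"tz":-200,"claw":1}]'

```text
clock: 47.55
tcp_pos: [0.4597, -0.3328, 0.2154]
tcp_rot: [0.025, 1.0, -0.002, 0.005]
contact_force: [0.7, -1.1, 0.5]
opening: 0.0006
```

Request:
carry_out --plan '[{"ax":0,"ay":0,"az":0,"tx":0,"ty":0,"tz":0,"claw":1},{"ax":0,"ay":0,"az":0,"tx":0,"ty":0,"tz":0,"claw":1}]'

```text
clock: 47.75
tcp_pos: [0.4513, -0.3317, 0.2087]
tcp_rot: [0.026, 1.0, 0.001, -0.001]
contact_force: [-0.2, 0.6, 0.3]
opening: 0.0001
```

```bash
python3 btn.py
python3 - <<'E'
from h import *
# compare side pictures before press / now around stacks, bottles
a=load('side17');b=load('side18')
D=np.abs(a['image'].astype(int)-b['image']).max(2)
for n,X,h in(('blue stack',[.635,.197,.09],45),('yellow stack',[.623,-.214,.06],40),('pill',[.438,-.197,.04],20),('cup',[.668,0,.03],15)):
    u,v=proj(a,X).astype(int); A,B=[cv2.GaussianBlur(k['image'][v-h:v+h,u-h:u+h],(0,0),1).astype(np.float32).mean(2) for k in(a,b)]
    print(n,'shift',np.round(cv2.phaseCorrelate(A,B)[0],2),'mean diff',np.abs(A-B).mean().round(1))
E
```

```text
side [249.  292.5] [ 15  12 155] [ 0.3648 -0.3293  0.018 ]
wrist [263.3 108.6] [ 28  30 681] [ 0.3637 -0.3262  0.018 ]
from [ 0.4506 -0.3321  0.2084] psi 176.9 -> tx 86.3 ty 1.0 tz 196.4 az -0.1 tilt [ 0.003  0.001 -1.   ] F [0.2 0.5 0.3] open 0.0007 j [ 1.11  0.4  -0.66  1.79  0.28  1.05  1.86] t 47.85
blue stack shift [ 0.05 -0.09] mean diff 26.9
yellow stack shift [0.12 0.02] mean diff 28.3
pill shift [-0.02 -0.04] mean diff 3.7
cup shift [-0.7  -2.03] mean diff 76.0
```

Run:
```python
from h import *
a=load('scene17');b=snap('scene','scene20',1)
for n,X,h in(('blue stack',[.635,.197,.09],32),('yellow stack',[.623,-.214,.06],22),('cup',[.668,0,.03],14),('syrup',[.779,.118,.05],14)):
    u,v=proj(a,X).astype(int); A,B=[cv2.GaussianBlur(k['image'][v-h:v+h,u-h:u+h],(0,0),1).astype(np.float32).mean(2) for k in(a,b)]
    print(n,'shift',np.round(cv2.phaseCorrelate(A,B)[0],2),'mean diff',np.abs(A-B).mean().round(1))
o=robot.get_obs(); print(o['contact_force'].round(1),o['tcp_pos'].round(3),o['clock']); print(robot.sign_off())
```

```text
blue stack shift [-0.08  0.01] mean diff 0.8
yellow stack shift [0.3  0.81] mean diff 10.1
cup shift [0.14 0.1 ] mean diff 0.7
syrup shift [ 0.01 -0.03] mean diff 0.7
[ 0.4 -0.5 -0.8] [ 0.451 -0.332  0.209] 47.9
the job is handed in; nothing more can be done
None
```

I swapped the two bases by way of the spare mat, stacked the loose totes, pressed the call button last and handed the job in at about 48 s. Three loose totes were present: two blue and one yellow. The pink one was left alone.

**Stacks:** The blue mat now holds three blue totes and the yellow mat two yellow ones, each turned end for end to the one below. Each stacked tote met resistance at the height expected for standing on the ledges. The side picture before the press showed both stacks upright with red ends alternating. Overlays put the two bases within about 1–2 mm of their mats' centres.

**Button:** It was pressed with 53 N at the fingertips against its spring of about 6 N. The measured force and moment fit a push centred on the button. It shows free again, and its housing is within a few millimetres of where it was.

**Checks that disagreed or fell short:**
- **Fingertip height:** the reading at the bottom of the press was 15.3 mm, where 12 mm was expected. I judged "fully down" from the force, not from the height.
- **Press force:** 53 N was firmer than intended. It is below the 120 N wrist limit, and the moments point to the fingertips, not the gripper's body.
- **Last scene comparison:** the blue stack, cup and syrup bottle had not moved. The yellow stack's patch differed somewhat (0.8 px shift), which I put down to the arm's changed position or shadow and did not check further. The side-view comparison showed no shift of the yellow stack, though the picture there differed too.

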